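# Run the used airway parts through the disinfection case

## Task

Disinfect the used airway parts: lift the lid of the grey case right back until it rests on its stop, then move every used plastic part from the green mat into the case so that each lies on the case's floor, none on top of another or standing on end, and shut the lid. Only when the lid is fully shut, press the green start plunger all the way down to its stop, hold it there for half a second and let it spring back up. Never press the plunger with the lid open, and leave the steel cup and everything else where it is.

Things in the scene. Friction and masses are not known exactly. Their poses are not given: they have to be found in the camera images.
- case: Disinfection case: fixed grey open-topped box, outside 180 (x) x 280 (y) x 70 (z) mm, walls and floor 5 mm, so inside 170 x 270 mm and 65 mm deep. Origin: centre of the underside. Its x axis points from the handle side (front, towards the robot at yaw 0) to the hinge side. The case stands to the robot's left or right, turned up to 0.25 rad.
- lid (a joint): White lid of the case, 180 x 280 x 12 mm, hinged along the rear (+x) top edge of the case. 0 = shut, growing as its front edge is lifted up and over to the rear; the stop is at 1.75 rad, where the lid leans a little past upright and stays by its own weight. Below about 1.5 rad it sinks shut, braked by a damped hinge. About 0.35 kg; 2 to 3 N at the bar lift it.
- lid_bar (a point): Middle of the round steel handle bar of the lid, 10 mm thick, along the case's y, free for 110 mm between two brackets. With the lid shut it lies 35 mm in front of the lid's front edge, 76 mm above the table; with the lid on its stop it stands as far above the lid's upper edge, about 0.28 m above the table. It is 215 mm from the hinge line and can be pinched from above in both states (fingers closing along the case's x); it turns in the grip as the lid swings.
- lid_hinge (a point): Middle of the lid's hinge line, on the case's rear top edge, 70 mm above the table and 90 mm from the case's centre; the hinge line runs along the case's y. With the lid shut the bar is 215 mm ahead of and 6 mm above this point.
- start_box: Fixed grey box, 70 x 70 x 50 mm, with the start plunger on top, between the case and the mat. Origin: centre of the underside.
- plunger (a joint): Green mushroom-headed spring plunger on the start box. 0 = up, grows as it is pressed down, stop at 0.014 m. The spring takes about 2 N at the top and 6 N at the stop, and brings it back up.
- plunger_top (a point): Centre of the top of the plunger's round head (40 mm diameter), 84 mm above the table when up.
- mat: Fixed flat green mat, 240 x 300 x 3 mm, on the other side of the robot from the case; the used parts and a steel cup lie on it. Origin: centre of the underside.
- elbow: Used part: blue plastic elbow of 22 mm tube. The origin is the point to pinch, on the mid-height of the part as it lies; the fingers close across the part along its y axis; its z axis is upright as it lies at the start. It spans x -20 to +46 mm; the side leg goes off along +y at x = 35 mm, to y = 35 mm. Axis 11 mm above what it lies on; 20 to 45 g. May be absent (None).
- y_piece: Used part: white plastic Y-piece of 22 mm tube. The origin is the point to pinch, on the mid-height of the part as it lies; the fingers close across the part along its y axis; its z axis is upright as it lies at the start. The stem runs from x = -20 mm to +20 mm; two arms spread from there to x = 51 mm, y = +-29 mm. Axis 11 mm above what it lies on; 25 to 60 g. May be absent (None).
- cuvette: Used part: yellow sensor cuvette, a block 30 x 26 x 22 mm with an 18 mm tube stub at either end, 64 mm long in all along x. The origin is the point to pinch, on the mid-height of the part as it lies; the fingers close across the part along its y axis; its z axis is upright as it lies at the start. Origin 11 mm above what it lies on; 20 to 45 g. May be absent (None).
- oral_airway: Used part: orange rigid oral airway lying on its side, a bent strip 12 mm wide (y) and 16 mm tall (z), from x = -33 to +40 mm, its far end bent towards +y to about y = 20 mm, with a 34 mm wide flange at x = -31 mm. The origin is the point to pinch, on the mid-height of the part as it lies; the fingers close across the part along its y axis; its z axis is upright as it lies at the start. Origin 8 mm above what it lies on; 17 to 35 g. May be absent (None).
- bite_block: Used part: red bite block, 56 x 22 x 18 mm, with a 40 mm wide flange 6 mm thick at x = -29 mm. The origin is the point to pinch, on the mid-height of the part as it lies; the fingers close across the part along its y axis; its z axis is upright as it lies at the start. Origin 9 mm above what it lies on; 20 to 45 g. May be absent (None).
- cup: Bystander: small round steel cup, 54 mm wide, 35 mm high, on the mat among the parts; stays there. Origin: centre of the underside.
- tub: Bystander: white tub with blue cap, 80 mm diameter, 130 mm high. Origin: underside.
- spray_can: Bystander: aluminium can, 52 mm diameter, 150 mm high. Origin: underside.
- tape: Bystander: white roll of tape, 70 mm diameter, 25 mm high, lying flat. Origin: underside.
- pen_light: Bystander: steel pen light, 120 x 12 x 12 mm. Origin: underside.
- swabs: Bystander: cardboard box 70 x 100 x 45 mm. Origin: underside.
There are look-alikes about, which are no part of the job. There is more than one size of the elbow; the job needs the smallest.

How it is judged:
On the way, in this order (a step that is already met when the one before it is completed fails the run):
1. the lid rests open on its stop (at least 1.69 rad) (value of joint lid above 1.69 rad), for 0.3 s.
2. every used part lies released in the open case, in one layer (x of elbow in the frame of case between -0.085 and 0.085 m and y of elbow in the frame of case between -0.135 and 0.135 m and z of elbow in the frame of case between 0 and 0.026 m and x of y_piece in the frame of case between -0.085 and 0.085 m and y of y_piece in the frame of case between -0.135 and 0.135 m and z of y_piece in the frame of case between 0 and 0.026 m and x of cuvette in the frame of case between -0.085 and 0.085 m and y of cuvette in the frame of case between -0.135 and 0.135 m and z of cuvette in the frame of case between 0 and 0.026 m and x of oral_airway in the frame of case between -0.085 and 0.085 m and y of oral_airway in the frame of case between -0.135 and 0.135 m and z of oral_airway in the frame of case between 0 and 0.026 m and x of bite_block in the frame of case between -0.085 and 0.085 m and y of bite_block in the frame of case between -0.135 and 0.135 m and z of bite_block in the frame of case between 0 and 0.026 m and contact force between each of elbow, y_piece, cuvette, oral_airway, bite_block and the fingers below 0.05 N and linear speed of each of elbow, y_piece, cuvette, oral_airway, bite_block below 0.03 m/s and value of joint lid above 1.2 rad), for 0.3 s.
3. the lid is shut (under 0.04 rad) with the parts inside (x of elbow in the frame of case between -0.085 and 0.085 m and y of elbow in the frame of case between -0.135 and 0.135 m and z of elbow in the frame of case between 0 and 0.026 m and x of y_piece in the frame of case between -0.085 and 0.085 m and y of y_piece in the frame of case between -0.135 and 0.135 m and z of y_piece in the frame of case between 0 and 0.026 m and x of cuvette in the frame of case between -0.085 and 0.085 m and y of cuvette in the frame of case between -0.135 and 0.135 m and z of cuvette in the frame of case between 0 and 0.026 m and x of oral_airway in the frame of case between -0.085 and 0.085 m and y of oral_airway in the frame of case between -0.135 and 0.135 m and z of oral_airway in the frame of case between 0 and 0.026 m and x of bite_block in the frame of case between -0.085 and 0.085 m and y of bite_block in the frame of case between -0.135 and 0.135 m and z of bite_block in the frame of case between 0 and 0.026 m and value of joint lid below 0.04 rad), for 0.2 s.
4. the plunger is held at its stop (pressed at least 12 mm of 14) with the lid shut (value of joint plunger above 0.012 m and value of joint lid below 0.04 rad), for 0.2 s.
At the end, for the whole second after the job is handed in: Every used part present lies still inside the case (origin within the inner walls and less than 26 mm above the case's underside level, so in one layer), the lid is shut to within 0.04 rad, and the plunger is back up to within 3 mm (all of step 3 and linear speed of each of elbow, y_piece, cuvette, oral_airway, bite_block below 0.03 m/s and value of joint plunger below 0.003 m); the robot touches nothing.
It fails at once if the plunger is pressed more than 5 mm while the lid is not shut (over 0.15 rad) (value of joint plunger above 0.005 m and value of joint lid above 0.15 rad).
It fails at once if a bystander is shifted by more than 40 mm (distance of any of cup, tub, spray_can, tape, pen_light, swabs from where it was at the start of the episode above 0.04 m).
Of elbow, y_piece, cuvette, oral_airway, bite_block only 3 to 5 are there at a start; the rules pass over those that are not, and their reading is None.
At some moment in a run one of elbow, y_piece, cuvette, oral_airway, bite_block may be knocked a few centimetres aside while the robot is not near it.
Once in a run the grip may slacken for a moment while it holds something.
It also fails if it takes over 210 s, if anything falls off the work surface, if the arm or the gripper's body presses on something with over 40 N, if the wrist force passes 120 N, or if a joint passes its speed limit or range.

## Robot

A 6-joint arm with a two-finger parallel gripper is mounted at the origin on the work surface. World frame = base frame: x ahead of the robot, y to its left, z up, the work surface at z = 0. Lengths are in m, angles in rad, forces in N, time in s.
With the tool pointing down it reaches from about 0.35 to 0.85 m from the base axis. Payload 8.1 kg.
Tool frame: the origin (TCP) lies between the finger pads; the fingertips stand 8 mm ahead of it and the grasp point (between the pads) lies 11 mm behind it (robot.tip_reach is the y of the fingertips in the tool frame, in m); y points along the fingers, z is the direction in which the jaws open and shut, and the axes are right-handed (so a half turn about y gives the same grasp; the last joint's range is limited). The gripper opens to 93 mm and grips with 3 to 60 N. Pads are 15 mm wide; open, the fingers measure 128 mm over their backs; the gripper's body (75 mm by 188 mm) begins 65 mm behind the grasp point.
Start: joints at [-1.291, 0.13, 1.488, -0, 1.523, -0.085], TCP at [0.214, -0.561, 0.227] pointing down, gripper open.
Joint ranges: [-2.96, 2.96], [-0.89, 2.26], [0.02, 2.5], [-1.34, 4.48], [0, 2.73], [-2.66, 2.66]. Speed limits (rad/s): [2.39, 2.39, 2.79, 3.14, 3.14, 3.14].

## Interface

Orientations are given as a rotation vector (axis times angle).
In Python, from plant import robot gives the robot as it stands.
- The arm moves only by the tool carry_out, never from a script. Its argument "increments" is a list of rows, each an object with "linear": the shift along the tool's x, y, z in m, a list of three; "yaw": the turn about the tool's y in rad. A call has 1 to 5 rows; each row is the pose to reach, as a shift and turn from the pose measured when the call began, along the tool's axes at that moment; what a row does not reach only later rows make up. A row lasts 1/8 s, in which the tool goes at most 62.5 mm and 10.7 degrees, less where a joint would pass 70% of its speed; a pose out of reach is approached as far as the arm can. A call with a gripper value outside its range is refused whole. "gripper" is the opening, from 0 (shut) to 1 (fully open), set as the call begins (left out, the last holds). The fingers move at their own pace and stop on an object; "newtons" is the grip in N (left out, the last holds). Time passes only in rows, so rows that repeat a pose let the fingers close. It gives the time, the measured TCP pose, the force and the opening at its end, in the units of the state.
- robot.read_state(): the state, without advancing time (a new reading comes with each control period).
- robot.read_camera(name): name is "side" or "top" or "wrist"; returns the picture (480x640x3 uint8, blue, green, red); there is no depth.
- robot.camera_params(name): a dict with "fov_y" (degrees; the focal length in pixels is half the picture's height over the tangent of half this angle, whatever the lens; pixels are square), "cx", "cy" (the principal point, pixels), "R" (3x3) and "t" (3): a world point X has camera coordinates R X + t. Camera axes: x right, y down, z forward; pixel columns grow to the right and rows downward; lengths in m; the calibration is good to about 2 mm. A picture is of the moment at which its call begins: read the wrist's pose just before it. camera_params takes no time and is no camera call; for the wrist camera it gives the pose at the moment of the call.
- robot.close_job(): hands the job in, once; it reports no verdict.
The state is a dict: "t": time; "q": joint angles; "dq": joint speeds; "joint_torque": joint torques, N m; "tool_pos": TCP position; "orientation": TCP orientation; "force": force on the tool from outside, world axes, zero at the start; "wrist_torque": the same for the moment, N m; "opening": finger opening in m.
Only numpy, scipy, OpenCV 4.12 (cv2) and the standard library are available. Lean on these libraries where they do the work, as an engineer would, in place of code of your own. Each camera call takes 0.05 s, during which the arm holds its last target.

## Working session

There is one attempt and no reset: what is moved stays moved. The work goes in short steps, Python scripts to look and compute and a tool call to move; the robot and the scene stay as the last step left them, time stands still between calls to the robot, and variables do not carry over. Pictures are saved under pics/ and viewed, and the job is handed in when it is done.

Besides the shell and the picture viewer there is one more tool, called after "Call:" as name(argument=value, ...), one argument or row to a line, values as JSON. carry_out: Moves the arm, as the interface text tells. Its arguments: {"type":"object","properties":{"increments":{"type":"array","items":{"type":"object","properties":{"linear":{"type":"array","items":{"type":"number"}},"yaw":{"type":"number"}}}},"gripper":{"type":"number"},"newtons":{"type":"number"}},"required":["increments"]}

```bash
ls; mkdir -p pics
python3 - <<'E'
from plant import robot
import cv2
for n in ["side","top","wrist"]:
    p=robot.camera_params(n); print(n,p)
    cv2.imwrite(f"pics/{n}0.png",robot.read_camera(n))
print(robot.read_state(), robot.tip_reach)
E
```

```text
pics
side {'fov_y': 51.59821333875079, 'cx': 318.76970028413086, 'cy': 238.2992158476188, 'R': array([[-0.81065502, -0.58545056,  0.00927806],
       [-0.31808378,  0.42702638, -0.84644621],
       [ 0.49159042, -0.68912707, -0.53239341]]), 't': array([0.42121532, 0.23733351, 1.14729026])}
top {'fov_y': 44.33387499643918, 'cx': 310.857339367247, 'cy': 238.92339438704082, 'R': array([[ 0.00246873, -0.99990983, -0.01319968],
       [-0.99756895, -0.00154326, -0.0696693 ],
       [ 0.06964264,  0.01333959, -0.99748281]]), 't': array([0.00503183, 0.53769395, 1.80291552])}
wrist {'fov_y': 59.22818374125343, 'cx': 324.1842658549306, 'cy': 240.38757586476402, 'R': array([[ 3.55765922e-01, -9.34574690e-01, -8.70212338e-04],
       [-9.02538835e-01, -3.43812193e-01,  2.59262081e-01],
       [-2.42598968e-01, -9.14512128e-02, -9.65806614e-01]]), 't': array([-0.59939217, -0.02933202,  0.39093577])}
{'t': 0.15, 'q': array([-1.29143620e+00,  1.30973118e-01,  1.48902325e+00, -5.00654644e-05,
        1.52301610e+00, -8.54060357e-02]), 'dq': array([-0.00053588, -0.00114397, -0.00379561,  0.00087191,  0.00051221,
        0.00123546]), 'joint_torque': array([ 6.03914650e-04, -5.60473931e+01, -4.92334700e+01,  7.67421490e-02,
        3.05322243e-02, -1.10421574e-04]), 'tool_pos': array([ 0.21391936, -0.56010834,  0.22584035]), 'orientation': array([-0.3732128 ,  2.02396333, -2.02106697]), 'force': array([-0.16254215,  0.37637762,  0.52255712]), 'wrist_torque': array([-0.00803005, -0.00010115,  0.04617187]), 'opening': 0.09307166513981903} 0.008
```

View pics/top0.png

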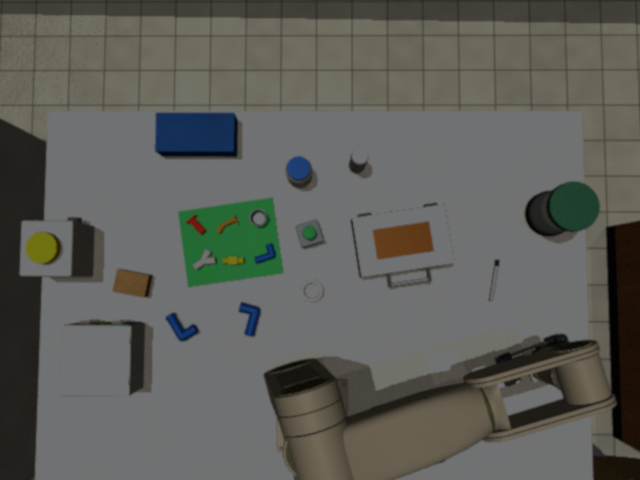

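View pics/side0.png

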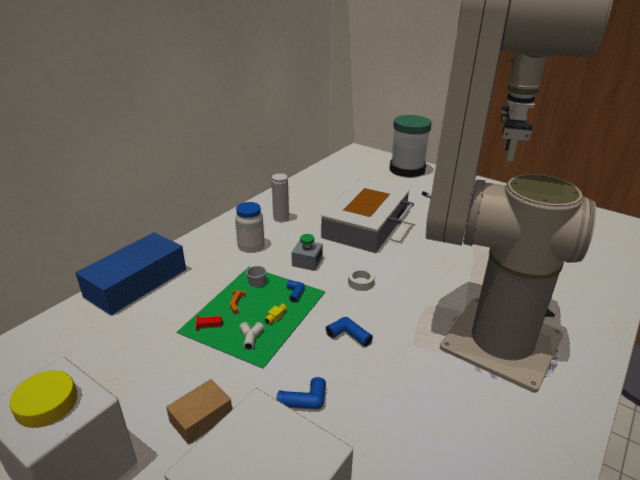

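View pics/wrist0.png

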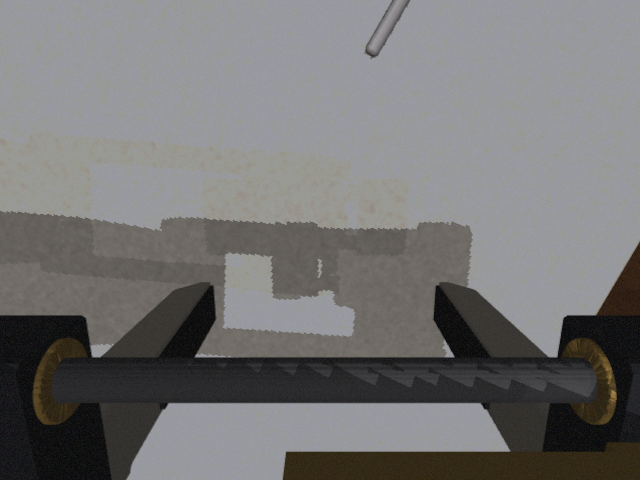

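```bash
cat > h.py <<'E'
import numpy as np, cv2
from plant import robot
from scipy.spatial.transform import Rotation as Rn
def K(p):
    f=240/np.tan(np.radians(p['fov_y']/2)); return f,p['cx'],p['cy']
def ray(p,u,v):
    f,cx,cy=K(p); d=p['R'].T@np.array([(u-cx)/f,(v-cy)/f,1.]); c=-p['R'].T@p['t']; return c,d
def plane(p,u,v,z):
    c,d=ray(p,u,v); return c+d*(z-c[2])/d[2]
def proj(p,X):
    f,cx,cy=K(p); x=p['R']@np.asarray(X,float)+p['t']; return np.array([f*x[0]/x[2]+cx,f*x[1]/x[2]+cy])
def tri(obs):
    A=np.zeros((3,3));b=np.zeros(3)
    for p,u,v in obs:
        c,d=ray(p,u,v); d/=np.linalg.norm(d); M=np.eye(3)-np.outer(d,d); A+=M;b+=M@c
    X=np.linalg.solve(A,b); return X,[np.linalg.norm(np.cross(X-ray(p,u,v)[0],(lambda d:d/np.linalg.norm(d))(ray(p,u,v)[1]))) for p,u,v in obs]
def tool():
    s=robot.read_state(); R=Rn.from_rotvec(s['orientation']).as_matrix(); return s,s['tool_pos'],R
def inc(target,jaw=None):
    """tool-frame shift to world TCP target; jaw = world angle of jaw axis (mod pi)"""
    s,p,R=tool(); l=R.T@(np.asarray(target,float)-p)
    out=[np.round(l,4)]
    if jaw is not None:
        cur=np.arctan2(R[1,2],R[0,2]); d=(jaw-cur+np.pi/2)%np.pi-np.pi/2
        # turn about tool y (down): positive = clockwise from above
        out.append((round(-d*np.sign(-R[2,1]),4), 'q6',round(s['q'][5],3)))
    return out
def cam(n,name=None,crop=None,k=1):
    p=robot.camera_params(n); im=robot.read_camera(n)
    if name:
        o=im if crop is None else im[crop[1]:crop[3],crop[0]:crop[2]]
        if k!=1:o=cv2.resize(o,None,fx=k,fy=k,interpolation=cv2.INTER_CUBIC)
        cv2.imwrite('pics/'+name+'.png',o)
    return p,im
E
python3 - <<'E'
from h import *
s,p,R=tool(); print(R.round(3))
P,im=cam("top","t_mat",(170,190,330,310),5)
cv2.imwrite("pics/t_case.png",cv2.resize(im[190:300,340:470],None,fx=6,fy=6,interpolation=cv2.INTER_CUBIC))
print("case-ish",plane(P,403,240,.08),"bar",plane(P,409,281,.076),"mat",plane(P,231,242,.003), "plunger",plane(P,309,233,.084))
print("tub",plane(P,299,165,.13),"can",plane(P,359,155,.15),"tape",plane(P,313,291,.025))
E
```

```text
[[-0.934 -0.     0.357]
 [-0.357  0.001 -0.934]
 [-0.    -1.    -0.001]]
case-ish [ 0.53061607 -0.26948575  0.08      ] bar [ 0.40871098 -0.28683776  0.076     ] mat [0.5287649  0.25578064 0.003     ] plunger [0.55083792 0.0108257  0.084     ]
tub [0.74696299 0.03990171 0.13      ] can [ 0.77227462 -0.13441979  0.15      ] tape [ 0.37736794 -0.00092928  0.025     ]
```

View pics/t_mat.png

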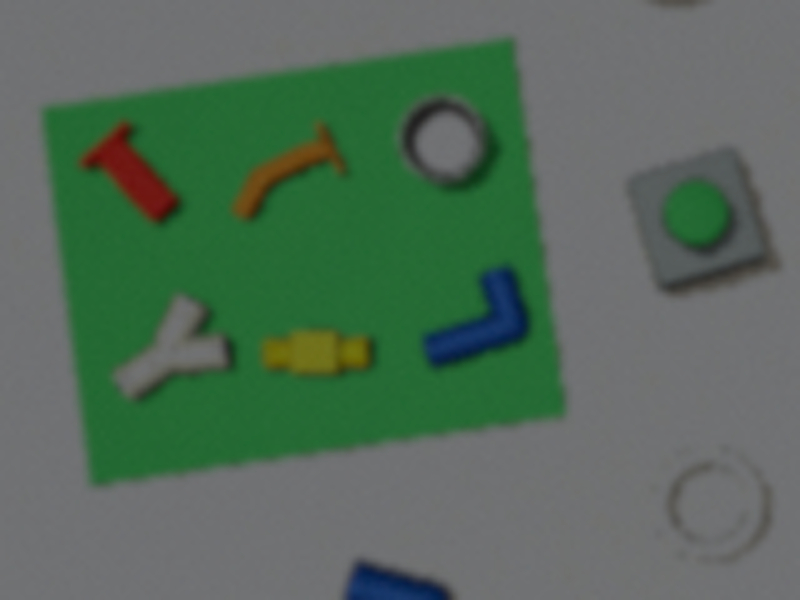

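View pics/t_case.png

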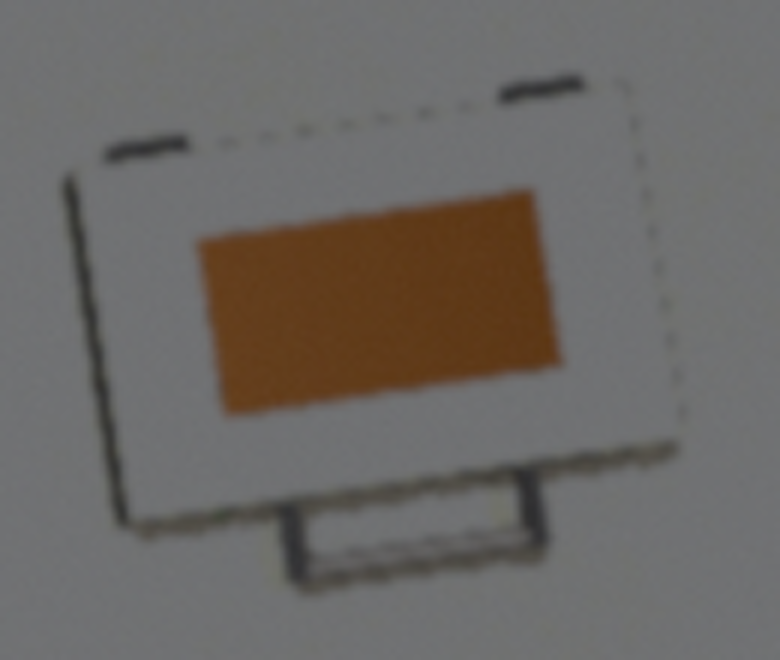

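The mat crop shows the red bite block at top-view (197,225), the orange airway (228,224), the cup (259,218), the white Y-piece (204,260), the yellow cuvette (233,260) and the small blue elbow (265,254). The elbow look-alikes are the larger blue ones at (183,327) and (250,318). The tape ring is at (313,291) and could be taken for the cup. In the case crop, the bar runs from about (389,286) to (431,280).

Run:
```python
from h import *
P=robot.camera_params("top")
c=[plane(P,340+a/6,190+b/6,.082) for a,b in [(122,523),(680,445),(628,85),(68,175)]]
for x in c: print(x.round(4))
print("centre",np.mean(c,0), "lengths",[np.linalg.norm(c[i]-c[(i+1)%4]).round(4) for i in range(4)])
for a,b in ((0,1),(3,2)):
    d=c[a]-c[b]; print("yaw of case y", np.arctan2(-d[0],d[1]))
for a,b in ((0,3),(1,2)):
    d=c[b]-c[a]; print("yaw of x", np.arctan2(d[1],d[0]))
im=cv2.imread("pics/top0.png"); hsv=cv2.cvtColor(im,cv2.COLOR_BGR2HSV)
m=cv2.inRange(hsv,(5,120,60),(20,255,255)); m[:, :350]=0
print(cv2.minAreaRect(cv2.findNonZero(m)))
r=cv2.minAreaRect(cv2.findNonZero(m)); print(plane(P,*r[0],.082)); 
b=cv2.boxPoints(r); 
for x in b: print(plane(P,*x,.082)[:2].round(4))
# blue elbows
m=cv2.inRange(hsv,(105,150,60),(125,255,255)); n,l,st,ce=cv2.connectedComponentsWithStats(m)
for i in range(1,n):
    if st[i,4]>60: 
        q=cv2.minAreaRect(cv2.findNonZero((l==i).astype(np.uint8))); print(ce[i].round(),st[i,4],np.round(np.array(q[1])*1.68/562*1000*0+np.array(q[1])*2.87))
B=[plane(P,340+a/6,190+b/6,.076) for a,b in [(300,572),(540,542)]]; print("bar ends",B, np.mean(B,0))
```

```text
[ 0.4197 -0.1419  0.082 ]
[ 0.4589 -0.4176  0.082 ]
[ 0.638  -0.3944  0.082 ]
[ 0.5927 -0.1156  0.082 ]
centre [ 0.52730591 -0.26736218  0.082     ] lengths [np.float64(0.2785), np.float64(0.1806), np.float64(0.2824), np.float64(0.1749)]
yaw of case y 0.1410318471909115
yaw of case y 0.16124560725948478
yaw of x 0.15086145295698758
yaw of x 0.12906026616541283
((402.75555419921875, 240.0366668701172), (28.778045654296875, 55.7760124206543), 81.46923065185547)
[ 0.53036901 -0.26847199  0.082     ]
[ 0.5604 -0.1802]
[ 0.5854 -0.3447]
[ 0.5004 -0.3564]
[ 0.4755 -0.1925]
[195. 132.] 2884 [224. 106.]
[298. 168.] 391 [63. 60.]
[266. 254.] 139 [37. 57.]
[250. 317.] 310 [56. 82.]
[180. 328.] 302 [82. 55.]
bar ends [array([ 0.39571797, -0.2303436 ,  0.076     ]), array([ 0.4108428 , -0.34914832,  0.076     ])] [ 0.40328038 -0.28974596  0.076     ]
```

Run:
```python
from h import *
print(inc([0.405,-0.2865,0.2],0.148))
```

```text
[array([-0.2761,  0.0262, -0.1875]), (np.float64(-1.354), 'q6', np.float64(-0.085))]
```

Call:
carry_out(
  increments=[
    {"linear": [-0.055,0.005,-0.038],"yaw": -0.18},
    {"linear": [-0.11,0.01,-0.075],"yaw": -0.36},
    {"linear": [-0.166,0.016,-0.112],"yaw": -0.54},
    {"linear": [-0.22,0.02,-0.15],"yaw": -0.72},
    {"linear": [-0.276,0.026,-0.187],"yaw": -0.9},
  ],
  gripper=1,
)

```text
t: 0.82
tool_pos: [0.3931, -0.3033, 0.202]
orientation: [-1.051, 1.427, -1.426]
force: [1.0, -0.7, 0.9]
opening: 0.0931
```

Run:
```python
from h import *
print(inc([0.405,-0.2865,0.2],0.148))
```

```text
[array([-0.0196,  0.002 ,  0.0064]), (np.float64(-0.4484), 'q6', np.float64(-0.461))]
```

Call:
carry_out(
  increments=[
    {"linear": [-0.007,0.001,0.002],"yaw": -0.16},
    {"linear": [-0.014,0.001,0.004],"yaw": -0.32},
    {"linear": [-0.0196,0.002,0.0064],"yaw": -0.448},
    {"linear": [-0.0196,0.002,0.0064],"yaw": -0.448},
  ],
)

```text
t: 1.32
tool_pos: [0.4051, -0.286, 0.1998]
orientation: [-1.275, 1.1, -1.099]
force: [0.0, 0.5, 0.7]
opening: 0.0929
```

Run:
```python
from h import *
print(inc([0.405,-0.2865,0.2],0.148)); P,im=cam("wrist","w1")
print(proj(P,[0.405,-0.2865,.076]),proj(P,robot.read_state()['tool_pos']))
```

```text
[array([ 0.0004, -0.0002, -0.0001]), (np.float64(-0.0004), 'q6', np.float64(-0.866))]
[323.21647843 235.18871101] [322.2724386  309.73364492]
```

View pics/w1.png

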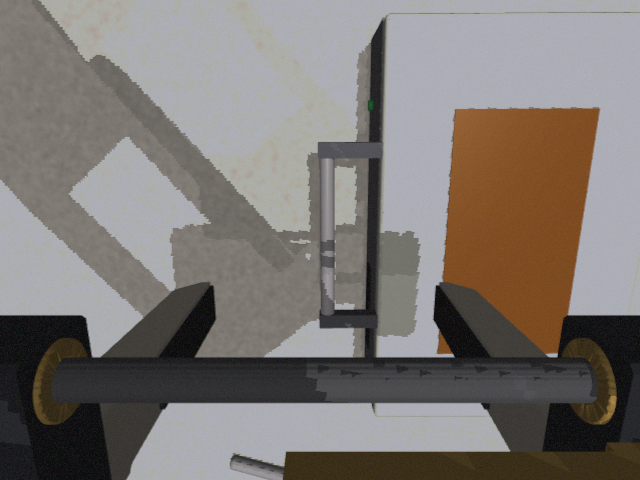

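The wrist view shows the bar from (328,158) to (328,310), between brackets at rows 150 and 318.

Run:
```python
from h import *
P=robot.camera_params("wrist")
a=plane(P,328,158,.076);b=plane(P,328,311,.076);print(a,b,(a+b)/2, np.linalg.norm(a-b)); d=a-b; print(np.arctan2(-d[0],d[1]))
for (x,y) in ((387,14),(376,412)): print(plane(P,x,y,.082))
# target: tcp below grasp pt by 11mm: grasp point at bar => tcp z=.076-.011
bar=(a+b)/2
# lid front edge rows
c,e=plane(P,387,14,.082),plane(P,376,414,.082); d=c-e; print('edge yaw',np.arctan2(-d[0],d[1]), np.linalg.norm(d))
print(inc([bar[0],bar[1],.067],0.148))
```

```text
[ 0.40047189 -0.2344074   0.076     ] [ 0.41642233 -0.34253265  0.076     ] [ 0.40844711 -0.28847003  0.076     ] 0.10929540834680748
0.1464618146164537
[ 0.42275146 -0.14577277  0.082     ]
[ 0.46432233 -0.4170503   0.082     ]
edge yaw 0.152210865677809 0.2762165728815294
[array([0.0027, 0.1329, 0.0031]), (np.float64(-0.0028), 'q6', np.float64(-0.865))]
```

Call:
carry_out(
  increments=[
    {"linear": [0.0027,0.01,0.0031],"yaw": 0},
    {"linear": [0.0027,0.02,0.0031],"yaw": 0},
    {"linear": [0.0027,0.04,0.0031],"yaw": 0},
    {"linear": [0.0027,0.06,0.0031],"yaw": 0},
  ],
  gripper=0.26,
  newtons=20,
)

```text
t: 1.88
tool_pos: [0.408, -0.2885, 0.1384]
orientation: [-1.273, 1.104, -1.101]
force: [-0.6, -0.0, -0.1]
opening: 0.0576
```

Run:
```python
from h import *
print(inc([.4084,-.2885,.067],0.148)); P,im=cam("wrist","w2")
```

```text
[array([0.0002, 0.0714, 0.0004]), (np.float64(-0.0041), 'q6', np.float64(-0.863))]
```

View pics/w2.png

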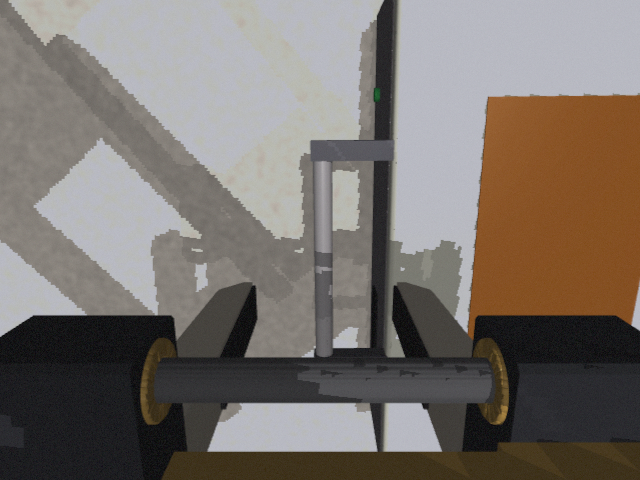

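Call:
carry_out(
  increments=[
    {"linear": [0,0,0],"yaw": -0.004},
    {"linear": [0,0.0,0],"yaw": -0.004},
    {"linear": [0,0.01,0],"yaw": -0.004},
    {"linear": [0,0.03,0],"yaw": -0.004},
    {"linear": [0,0.05,0],"yaw": -0.004},
  ],
)

```text
t: 2.55
tool_pos: [0.4067, -0.2874, 0.085]
orientation: [-1.275, 1.103, -1.096]
force: [0.3, 0.1, 0.2]
opening: 0.0242
```

Call:
carry_out(
  increments=[
    {"linear": [0,0.01,0],"yaw": 0},
    {"linear": [0,0.02,0],"yaw": 0},
    {"linear": [0,0.02,0],"yaw": 0},
  ],
)

```text
t: 2.92
tool_pos: [0.4064, -0.287, 0.0645]
orientation: [-1.275, 1.104, -1.095]
force: [-0.0, -0.1, 0.2]
opening: 0.0242
```

Call:
carry_out(
  increments=[
    {"linear": [0,0,0],"yaw": 0},
    {"linear": [0,0,0],"yaw": 0},
    {"linear": [0,0,0],"yaw": 0},
  ],
  gripper=0,
  newtons=20,
)

```text
t: 3.3
tool_pos: [0.4071, -0.2873, 0.0651]
orientation: [-1.274, 1.103, -1.096]
force: [3.4, 0.5, 1.0]
opening: 0.0092
```

Run:
```python
from h import *
import math
s,p,R=tool(); print(p,s['force'],s['opening'])
c,si=math.cos(.148),math.sin(.148)
H=np.array([.4084+.215*c,-.2885+.215*si])
off=None
for th in np.arange(0,1.86,.15):
    a=th+.0279; r=.2151
    X=np.array([H[0]-r*math.cos(a)*c,H[1]-r*math.cos(a)*si,.07+r*math.sin(a)])
    if off is None: off=X
    print(round(th,2),(R.T@(X-off)).round(4))
```

```text
[ 0.40711098 -0.28730916  0.06508191] [3.35039615 0.49249436 1.00599823] 0.009157250536763877
0.0 [0. 0. 0.]
0.15 [-0.0001 -0.0321  0.0033]
0.3 [-0.0002 -0.0633  0.0113]
0.45 [-0.0003 -0.093   0.0238]
0.6 [-0.0004 -0.1204  0.0407]
0.75 [-0.0005 -0.1451  0.0615]
0.9 [-0.0006 -0.1663  0.0858]
1.05 [-0.0007 -0.1837  0.1129]
1.2 [-0.0007 -0.1968  0.1423]
1.35 [-0.0008 -0.2054  0.1734]
1.5 [-0.0008 -0.2093  0.2054]
1.65 [-0.0008 -0.2083  0.2376]
1.8 [-0.0008 -0.2025  0.2694]
```

Call:
carry_out(
  increments=[
    {"linear": [0,-0.021,0.002],"yaw": 0},
    {"linear": [0,-0.0425,0.0055],"yaw": 0},
    {"linear": [-0.0002,-0.0633,0.0113],"yaw": 0},
    {"linear": [-0.0003,-0.083,0.019],"yaw": 0},
    {"linear": [-0.0003,-0.102,0.029],"yaw": 0},
  ],
)

```text
t: 3.92
tool_pos: [0.4349, -0.2829, 0.1675]
orientation: [-1.276, 1.106, -1.094]
force: [-4.8, -0.1, -0.5]
opening: 0.0092
```

```bash
cat > arc.py <<'E'
from h import *
import math,sys
s,p,R=tool(); print(p,s['force'],s['opening'])
c,si=math.cos(.148),math.sin(.148)
B0=np.array([.4071,-.2873,.0651]); H=B0+np.array([.215*c,.215*si,-.006])
d=p-H; x=d[0]*c+d[1]*si; th=math.atan2(d[2],-x)-.0279; print('theta',th,'r',math.hypot(x,d[2]), 'lat',-d[0]*si+d[1]*c)
for k in map(float,sys.argv[1:]):
    a=k+.0279; r=.2151
    X=H+np.array([-r*math.cos(a)*c,-r*math.cos(a)*si,r*math.sin(a)])
    print(k,(R.T@(X-p)).round(4))
E
python3 arc.py .6 .7 .8 .9 1.0
```

```text
[ 0.43488551 -0.2829276   0.1675335 ] [-4.77572133 -0.06385133 -0.54410845] 0.009217624877188782
theta 0.4978714805406658 r 0.2160544414681318 lat 0.00022733827481272867
0.6 [ 0.0001 -0.018   0.0127]
0.7 [ 0.0001 -0.0348  0.0261]
0.8 [-0.     -0.0502  0.0411]
0.9 [-0.0001 -0.064   0.0576]
1.0 [-0.0002 -0.0761  0.0754]
```

Call:
carry_out(
  increments=[
    {"linear": [0,-0.018,0.0127],"yaw": 0},
    {"linear": [0,-0.0348,0.0261],"yaw": 0},
    {"linear": [0,-0.0502,0.0411],"yaw": 0},
    {"linear": [0,-0.064,0.0576],"yaw": 0},
    {"linear": [0,-0.0761,0.0754],"yaw": 0},
  ],
)

```text
t: 4.55
tool_pos: [0.5094, -0.2722, 0.2458]
orientation: [-1.277, 1.107, -1.094]
force: [-7.5, 2.1, 7.1]
opening: 0.0094
```

```bash
python3 arc.py 1.1 1.2 1.3 1.4 1.5
```

```text
[ 0.50935155 -0.27219791  0.24581473] [-7.48361368  2.13871988  7.10345513] 0.009353210235554996
theta 1.0040122358574266 r 0.21754476732574324 lat -0.0001410507848703356
1.1 [-0.0002 -0.0078  0.0194]
1.2 [-0.0003 -0.0161  0.0392]
1.3 [-0.0003 -0.0225  0.0598]
1.4 [-0.0003 -0.0267  0.0808]
1.5 [-0.0004 -0.0288  0.1022]
```

Call:
carry_out(
  increments=[
    {"linear": [0,-0.0085,0.0194],"yaw": 0},
    {"linear": [0,-0.0168,0.0392],"yaw": 0},
    {"linear": [0,-0.023,0.0598],"yaw": 0},
    {"linear": [0,-0.027,0.0808],"yaw": 0},
    {"linear": [0,-0.029,0.1022],"yaw": 0},
  ],
)

```text
t: 5.18
tool_pos: [0.6114, -0.2569, 0.2753]
orientation: [-1.277, 1.107, -1.094]
force: [-2.4, -0.4, 2.1]
opening: 0.0096
```

```bash
python3 arc.py 1.58 1.66 1.73 1.78
```

```text
[ 0.61140619 -0.25687174  0.27532959] [-2.40315205 -0.444613    2.05422645] 0.009575940093965226
theta 1.503882005424524 r 0.21639425954218136 lat -3.1435348987870516e-05
1.58 [-0.      0.0012  0.0164]
1.66 [-0.0001  0.0024  0.0336]
1.73 [-0.0001  0.0046  0.0485]
1.78 [-0.0001  0.0068  0.059 ]
```

Call:
carry_out(
  increments=[
    {"linear": [0,0.0005,0.0164],"yaw": 0},
    {"linear": [0,0.0018,0.0336],"yaw": 0},
    {"linear": [0,0.004,0.0485],"yaw": 0},
    {"linear": [0,0.0055,0.055],"yaw": 0},
    {"linear": [0,0.0055,0.055],"yaw": 0},
  ],
)

```text
t: 5.8
tool_pos: [0.6637, -0.2491, 0.2707]
orientation: [-1.28, 1.111, -1.093]
force: [-14.1, 1.2, 8.5]
opening: 0.0096
```

```bash
python3 arc.py 1.75
```

```text
[ 0.66365138 -0.24914717  0.27071965] [-14.09491549   1.21780299   8.49829726] 0.009630462320743757
theta 1.7495837102041802 r 0.21622169281804185 lat -9.5396824473893e-05
1.75 [-0.0001  0.0011 -0.0001]
```

Call:
carry_out(
  increments=[
    {"linear": [0,0,-0.002],"yaw": 0},
    {"linear": [0,0,-0.002],"yaw": 0},
    {"linear": [0,0,-0.002],"yaw": 0},
    {"linear": [0,0,-0.002],"yaw": 0},
  ],
  gripper=0.4,
)

```text
t: 6.3
tool_pos: [0.6618, -0.2493, 0.2706]
orientation: [-1.28, 1.111, -1.092]
force: [-0.3, 0.3, -0.7]
opening: 0.037
```

Call:
carry_out(
  increments=[
    {"linear": [0,-0.04,0],"yaw": 0},
    {"linear": [0,-0.08,0],"yaw": 0},
    {"linear": [0,-0.12,0],"yaw": 0},
    {"linear": [0,-0.12,0],"yaw": 0},
  ],
  gripper=1,
)

```text
t: 6.8
tool_pos: [0.6643, -0.25, 0.3958]
orientation: [-1.278, 1.104, -1.098]
force: [-0.2, 0.2, 0.1]
opening: 0.0727
```

Run:
```python
from h import *
P,im=cam("side","s1"); 
P,im=cam("top","t1")
print(inc([0.53,0.25,0.36],0.5))
```

```text
[array([-0.5137,  0.0334, -0.0587]), (np.float64(-0.3535), 'q6', np.float64(-0.578))]
```

View pics/s1.png

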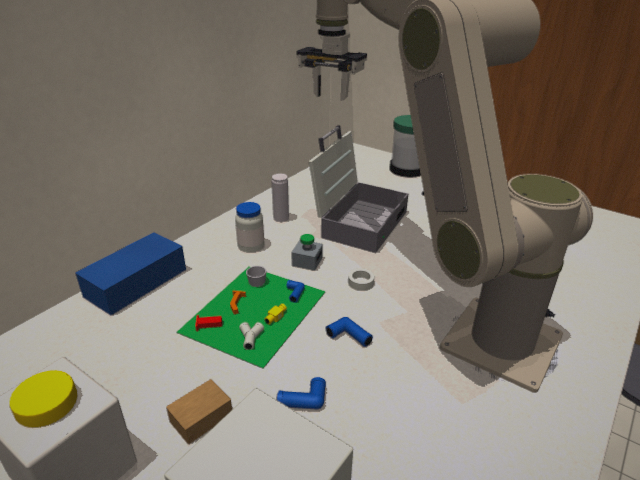

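View pics/t1.png

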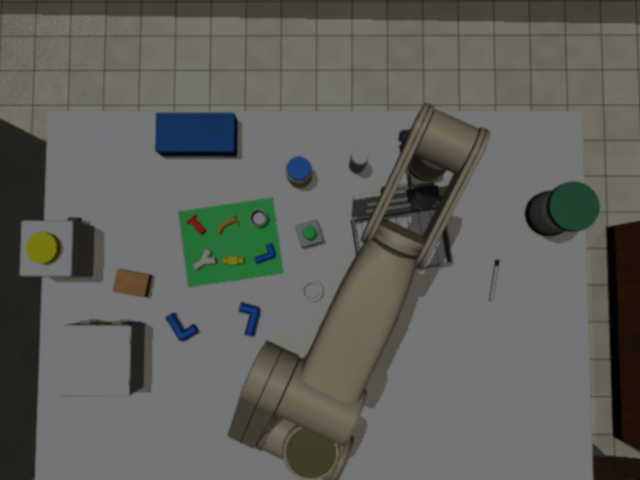

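Lid rests open. I move above the mat for a closer look.

Call:
carry_out(
  increments=[
    {"linear": [-0.06,0.004,-0.01],"yaw": 0},
    {"linear": [-0.12,0.008,-0.025],"yaw": 0},
    {"linear": [-0.18,0.012,-0.045],"yaw": 0},
    {"linear": [-0.24,0.016,-0.06],"yaw": 0},
    {"linear": [-0.3,0.02,-0.075],"yaw": 0},
  ],
)

```text
t: 7.52
tool_pos: [0.5434, 0.0379, 0.3702]
orientation: [-1.282, 1.112, -1.091]
force: [-0.2, 0.2, -0.6]
opening: 0.0929
```

Call:
carry_out(
  increments=[
    {"linear": [-0.05,0.004,-0.01],"yaw": 0},
    {"linear": [-0.1,0.008,-0.02],"yaw": 0},
    {"linear": [-0.14,0.01,-0.03],"yaw": 0},
    {"linear": [-0.18,0.01,-0.03],"yaw": 0},
    {"linear": [-0.18,0.01,-0.03],"yaw": 0},
  ],
)

```text
t: 8.15
tool_pos: [0.4858, 0.2137, 0.3593]
orientation: [-1.286, 1.112, -1.087]
force: [0.4, -0.6, 0.2]
opening: 0.0931
```

Run:
```python
from h import *
P,im=cam("wrist","w3"); s,p,R=tool(); print(p,s['force'],s['opening'],s['q'].round(2)); c=-P['R'].T@P['t']; print('cam in tool',R.T@(c-p))
```

```text
[0.48640655 0.21225225 0.35948883] [ 0.03601609  0.00928271 -0.2598751 ] 0.09312118427679603 [ 0.31 -0.06  1.44  0.01  1.77  0.16]
cam in tool [-0.0730187  -0.15878773  0.0004152 ]
```

View pics/w3.png

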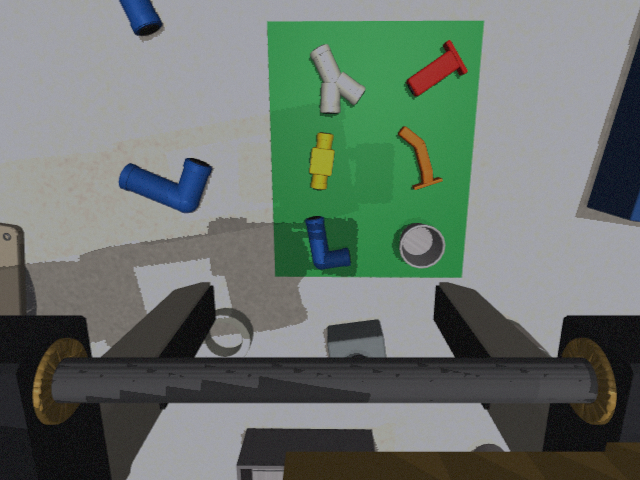

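The wrist view shows the Y-piece (335,80), bite block (437,70), cuvette (321,160), airway (420,158), elbow (325,245) and cup (422,246). The look-alike elbows are at (140,15) and (168,185) and are visibly larger, so the small one on the mat is the elbow I need. Now a close crop with contours to measure them.

```bash
cat > seg.py <<'E'
from h import *
P=robot.camera_params("wrist"); im=robot.read_camera("wrist")
cv2.imwrite("pics/seg_raw.png",im)
hsv=cv2.cvtColor(im,cv2.COLOR_BGR2HSV)
M={'red':cv2.inRange(hsv,(0,150,60),(4,255,255))|cv2.inRange(hsv,(172,150,60),(180,255,255)),
'orange':cv2.inRange(hsv,(6,150,70),(18,255,255)),'yellow':cv2.inRange(hsv,(22,120,70),(34,255,255)),
'blue':cv2.inRange(hsv,(105,130,50),(125,255,255))}
Z={'red':.016,'orange':.014,'yellow':.018,'blue':.018}
for k,m in M.items():
    n,l,st,ce=cv2.connectedComponentsWithStats(m)
    for i in range(1,n):
        if st[i,4]<80: continue
        pts=cv2.findNonZero((l==i).astype(np.uint8)).reshape(-1,2)
        W=np.array([plane(P,u,v,Z[k])[:2] for u,v in pts]).astype(np.float32)
        r=cv2.minAreaRect(W*1000)
        mu=W.mean(0); w,V=np.linalg.eigh(np.cov((W-mu).T)); a=V[:,1]
        print(k,ce[i].round(),st[i,4],'mean',mu.round(4),'rect c',np.round(r[0],1),'size',np.round(r[1],1),'box',cv2.boxPoints(r).round(1).tolist(),'PCA ang',round(np.arctan2(a[1],a[0]),3))
cv2.imwrite("pics/seg_crop.png",cv2.resize(im[20:280,265:485],None,fx=2.3*1,fy=2.3,interpolation=cv2.INTER_CUBIC))
E
python3 seg.py
```

```text
red [436.  69.] 1184 mean [0.5836 0.3637] rect c [581.9 361.8] size [60.3 38.6] box [[546.7999877929688, 355.20001220703125], [573.2000122070312, 327.1000061035156], [617.0999755859375, 368.29998779296875], [590.7000122070312, 396.5]] PCA ang -2.391
orange [420. 155.] 769 mean [0.5856 0.2682] rect c [584.7 270.6] size [33.9 73.9] box [[553.0, 295.8999938964844], [586.2000122070312, 229.89999389648438], [616.5, 245.1999969482422], [583.2000122070312, 311.20001220703125]] PCA ang 2.165
yellow [321. 159.] 1053 mean [0.4721 0.2473] rect c [472.  246.8] size [26.4 64.9] box [[458.20001220703125, 279.0], [459.3999938964844, 214.10000610351562], [485.79998779296875, 214.5], [484.6000061035156, 279.3999938964844]] PCA ang 1.583
blue [139.  12.] 759 mean [0.2549 0.3727] rect c [255.6 374.7] size [32.  33.1] box [[233.6999969482422, 381.6000061035156], [249.39999389648438, 352.5], [277.5, 367.70001220703125], [261.79998779296875, 396.79998779296875]] PCA ang 3.07
blue [168. 184.] 2661 mean [0.2954 0.1915] rect c [289.8 201. ] size [64.2 98.4] box [[234.39999389648438, 181.39999389648438], [330.0, 158.1999969482422], [345.20001220703125, 220.5], [249.60000610351562, 243.8000030517578]] PCA ang -3.044
blue [636. 207.] 194 mean [0.8496 0.2476] rect c [846.2 251.2] size [11.6 37.7] box [[834.5999755859375, 267.1000061035156], [846.9000244140625, 231.5], [857.9000244140625, 235.3000030517578], [845.5, 270.8999938964844]] PCA ang 1.76
blue [324. 246.] 1147 mean [0.491 0.144] rect c [494.6 151.1] size [44.7 66.2] box [[462.79998779296875, 175.3000030517578], [484.0, 112.5], [526.4000244140625, 126.80000305175781], [505.20001220703125, 189.60000610351562]] PCA ang 2.274
```

View pics/seg_crop.png

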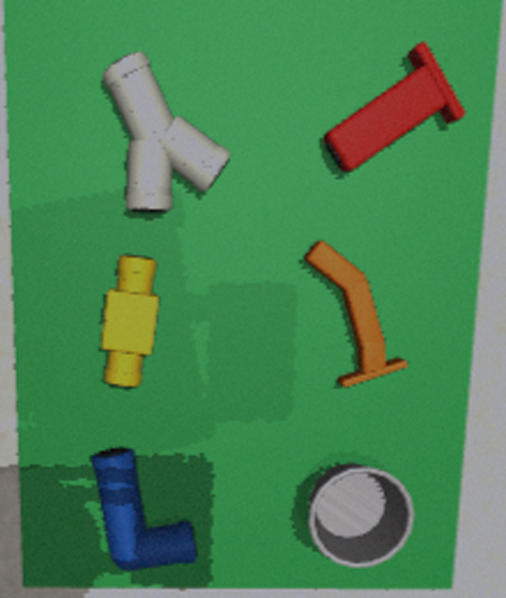

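Run:
```python
from h import *
P=robot.camera_params("wrist")
W=lambda u,v,z:plane(P,265+u/2.3,20+v/2.3,z)[:2]
ang=lambda d:round(float(np.arctan2(d[1],d[0])),3)
# airway: flange ends bottom edge (top face z~.019)
a,b=W(339,381,.019),W(405,362,.019); print('flange len',np.linalg.norm(a-b))
d=b-a; x=np.array([-d[1],d[0]])/np.linalg.norm(d); print('x ang by flange',ang(x))
s1,s2=W(374,352,.019),W(356,290,.019); print('strip ang',ang(s2-s1)); 
fc=(a+b)/2; xs=(s2-s1)/np.linalg.norm(s2-s1); print('flange c',fc, 'origin',fc+.033*x, fc+.033*xs)
# line strip center near origin
# Y: stem end outer silhouettes ; use z=.014 axis
for z in (.014,.022):
  e=W(125,62,z); j=W(153,130,z); x=(j-e)/np.linalg.norm(j-e); print('Y',e,j,ang(x),'origin',e+.02*x)
  m=(W(216,175,z)+W(150,210,z))/2; x=(m-e)/np.linalg.norm(m-e); print('  via arms',ang(x),e+.02*x,np.linalg.norm(m-e))
```

```text
flange len 0.034455509374093
x ang by flange 2.004
strip ang 2.057
flange c [0.59958469 0.23914431] origin [0.58572006 0.26909046] [0.5841583  0.26831667]
Y [0.45336612 0.36655758] [0.47126172 0.3382171 ] -1.008 origin [0.46404442 0.34964682]
  via arms -0.98 [0.46451034 0.34995016] 0.06619135698450847
Y [0.45378282 0.36521998] [0.47139497 0.33732838] -1.008 origin [0.46446112 0.34830922]
  via arms -0.98 [0.46492704 0.34861256] 0.06514294992594091
```

Run:
```python
from h import *
print(inc([.4796,.1598,.1],0.315))
```

```text
[array([ 0.051 ,  0.2599, -0.0106]), (np.float64(-0.1677), 'q6', np.float64(0.162))]
```

Call:
carry_out(
  increments=[
    {"linear": [0.012,0.06,-0.003],"yaw": -0.06},
    {"linear": [0.025,0.12,-0.005],"yaw": -0.12},
    {"linear": [0.037,0.18,-0.008],"yaw": -0.168},
    {"linear": [0.051,0.24,-0.0106],"yaw": -0.168},
    {"linear": [0.051,0.26,-0.0106],"yaw": -0.168},
  ],
  gripper=0.65,
)

```text
t: 8.88
tool_pos: [0.476, 0.1566, 0.0944]
orientation: [-1.356, 0.994, -0.962]
force: [-0.1, -0.1, -0.3]
opening: 0.0606
```

Run:
```python
from h import *
P,im=cam("wrist","w4"); print(inc([.4796,.1598,.013],0.315)); print(proj(P,[.4796,.1598,.014]))
```

```text
[array([-0.0009,  0.0803,  0.0065]), (np.float64(-0.0022), 'q6', np.float64(-0.101))]
[333.85006128 250.10828389]
```

View pics/w4.png

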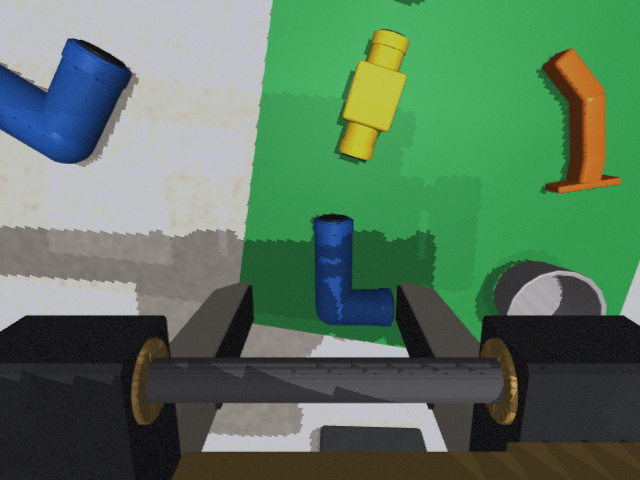

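The elbow leg is centred at (334,250), as predicted, and lies square to the jaws. Descending.

Call:
carry_out(
  increments=[
    {"linear": [-0.001,0.03,0.0065],"yaw": 0},
    {"linear": [-0.001,0.055,0.0065],"yaw": 0},
    {"linear": [-0.001,0.075,0.0065],"yaw": 0},
    {"linear": [-0.001,0.08,0.0065],"yaw": 0},
    {"linear": [-0.001,0.08,0.0065],"yaw": 0},
  ],
)

```text
t: 9.55
tool_pos: [0.48, 0.1594, 0.0138]
orientation: [-1.356, 0.995, -0.962]
force: [-0.2, -0.3, 0.2]
opening: 0.0603
```

Call:
carry_out(
  increments=[
    {"linear": [0,0,0],"yaw": 0},
    {"linear": [0,0,0],"yaw": 0},
    {"linear": [0,0,0],"yaw": 0},
    {"linear": [0,0,0],"yaw": 0},
    {"linear": [0,0,0],"yaw": 0},
  ],
  gripper=0,
  newtons=15,
)

```text
t: 10.18
tool_pos: [0.48, 0.1595, 0.0138]
orientation: [-1.356, 0.995, -0.962]
force: [-0.6, 0.5, 1.3]
opening: 0.0216
```

Call:
carry_out(
  increments=[
    {"linear": [0,-0.03,0],"yaw": 0},
    {"linear": [0,-0.08,0],"yaw": 0},
    {"linear": [0,-0.14,0],"yaw": 0},
    {"linear": [0,-0.15,0],"yaw": 0},
  ],
)

```text
t: 10.68
tool_pos: [0.4867, 0.1602, 0.1692]
orientation: [-1.35, 0.989, -0.966]
force: [-0.2, -0.8, 0.2]
opening: 0.0219
```

Run:
```python
from h import *
P,im=cam("wrist","w5"); print(inc([.465,-.20,.16],1.719))
```

```text
[array([ 0.3363,  0.008 , -0.1304]), (np.float64(-1.4068), 'q6', np.float64(-0.098))]
```

View pics/w5.png

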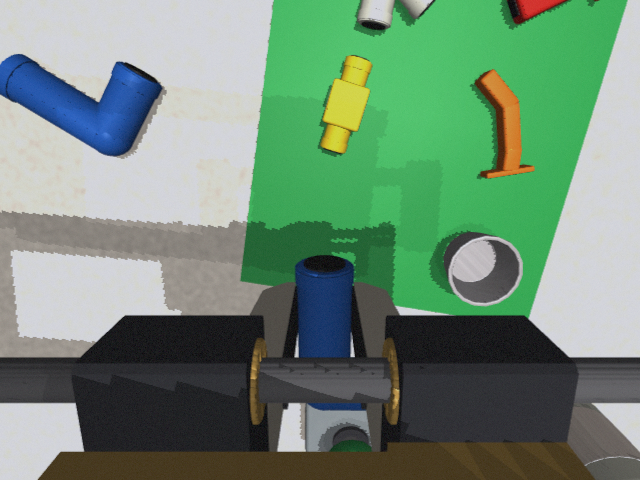

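The elbow is held, at (325,300). Moving it to the case.

Call:
carry_out(
  increments=[
    {"linear": [0.045,0.002,-0.018],"yaw": -0.18},
    {"linear": [0.09,0.004,-0.036],"yaw": -0.36},
    {"linear": [0.135,0.006,-0.054],"yaw": -0.54},
    {"linear": [0.18,0.008,-0.07],"yaw": -0.72},
    {"linear": [0.225,0.008,-0.088],"yaw": -0.9},
  ],
)

```text
t: 11.35
tool_pos: [0.4701, -0.0795, 0.1578]
orientation: [-1.554, 0.301, -0.268]
force: [0.2, 0.0, 0.4]
opening: 0.0213
```

Run:
```python
from h import *
print(inc([.4635,-.2037,.15],1.719))
```

```text
[array([ 0.0381,  0.0077, -0.1184]), (np.float64(-0.5107), 'q6', np.float64(-1.48))]
```

Call:
carry_out(
  increments=[
    {"linear": [0.013,0.002,-0.04],"yaw": -0.17},
    {"linear": [0.026,0.005,-0.08],"yaw": -0.34},
    {"linear": [0.038,0.0077,-0.1184],"yaw": -0.51},
    {"linear": [0.038,0.0077,-0.1184],"yaw": -0.51},
  ],
)

```text
t: 11.85
tool_pos: [0.4618, -0.2054, 0.1476]
orientation: [-1.563, -0.096, 0.134]
force: [0.1, 0.4, -0.4]
opening: 0.0214
```

Run:
```python
from h import *
print(inc([.4635,-.2037,.016],1.719)); P,im=cam("wrist","w6"); s=robot.read_state(); print(s['opening'],s['q'].round(2))
```

```text
[array([0.0051, 0.1316, 0.0006]), (np.float64(-0.0022), 'q6', np.float64(-2.228))]
0.021594857916669204 [-0.51 -0.05  1.82 -0.01  1.4  -2.22]
```

View pics/w6.png

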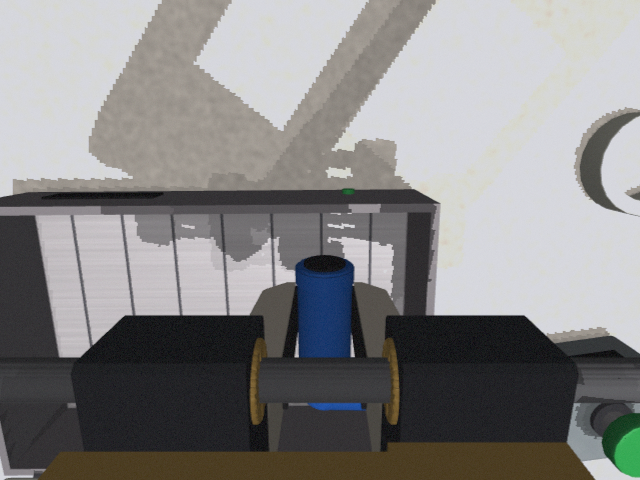

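Run:
```python
from h import *
P=robot.camera_params("wrist"); C=np.array([.531,-.2695]);x=np.array([.989,.1475]);y=np.array([-.1475,.989])
for a,b,z in ((-.09,.14,.07),(-.085,.135,.07),(-.085,.135,.005),(-.09,0,.07),(-.085,-.135,.005)):
    print(a,b,z,proj(P,[*(C+a*x+b*y),z]).round(0))
print(proj(P,[.5508,.0108,.084]))
```

```text
-0.09 0.14 0.07 [437. 202.]
-0.085 0.135 0.07 [428. 210.]
-0.085 0.135 0.005 [406. 196.]
-0.09 0 0.07 [191. 203.]
-0.085 -0.135 0.005 [ 31. 198.]
[644.89765197 444.41364848]
```

The projected case corner (437,202) matches the image, so I lower the elbow.

Call:
carry_out(
  increments=[
    {"linear": [0.003,0.04,0],"yaw": 0},
    {"linear": [0.003,0.08,0],"yaw": 0},
    {"linear": [0.003,0.115,0],"yaw": 0},
    {"linear": [0.003,0.13,0],"yaw": 0},
    {"linear": [0.003,0.131,0],"yaw": 0},
  ],
)

```text
t: 12.52
tool_pos: [0.4614, -0.202, 0.016]
orientation: [-1.561, -0.092, 0.133]
force: [0.1, 0.7, 0.2]
opening: 0.0217
```

Call:
carry_out(
  increments=[
    {"linear": [0,0,0],"yaw": 0},
    {"linear": [0,0,0],"yaw": 0},
    {"linear": [0,0,0],"yaw": 0},
  ],
  gripper=0.45,
)

```text
t: 12.9
tool_pos: [0.4619, -0.2022, 0.0168]
orientation: [-1.562, -0.093, 0.132]
force: [-0.4, 0.4, 0.3]
opening: 0.0411
```

Call:
carry_out(
  increments=[
    {"linear": [0,-0.03,0],"yaw": 0},
    {"linear": [0,-0.09,0],"yaw": 0},
    {"linear": [0,-0.15,0],"yaw": 0},
    {"linear": [0,-0.2,0],"yaw": 0},
  ],
)

```text
t: 13.4
tool_pos: [0.4673, -0.2033, 0.2199]
orientation: [-1.563, -0.095, 0.13]
force: [0.2, -0.4, -0.4]
opening: 0.0421
```

Run:
```python
from h import *
print(inc([.4644,.27,.2],0.575)); P,im=cam("wrist","w7"); s=robot.read_state(); print(s['opening'],s['q'].round(2))
```

```text
[array([0.0651, 0.0213, 0.4688]), (np.float64(1.1387), 'q6', np.float64(-2.218))]
0.041795368189590336 [-0.5  -0.1   1.71 -0.01  1.53 -2.22]
```

View pics/w7.png

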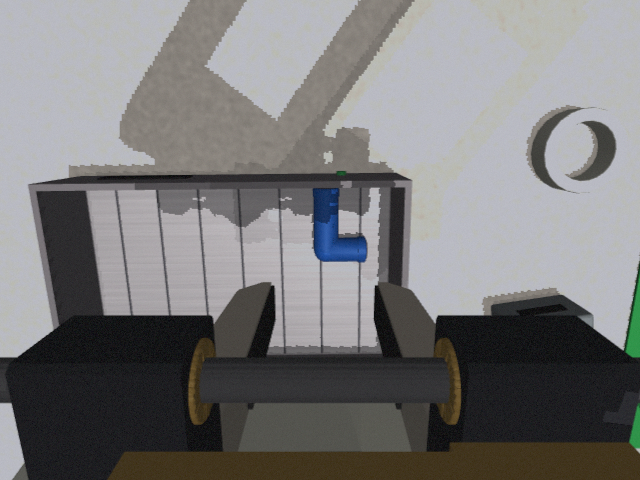

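The elbow lies flat in the case at (335,225). Next is the Y-piece.

Run:
```python
from h import *
print(inc([.4644,.349,.13],0.575))
```

```text
[array([0.0748, 0.0965, 0.5489]), (np.float64(1.1388), 'q6', np.float64(-2.218))]
```

Call:
carry_out(
  increments=[
    {"linear": [0.008,0.004,0.06],"yaw": 0.12},
    {"linear": [0.016,0.008,0.12],"yaw": 0.24},
    {"linear": [0.024,0.012,0.18],"yaw": 0.36},
    {"linear": [0.032,0.016,0.24],"yaw": 0.48},
    {"linear": [0.04,0.02,0.3],"yaw": 0.6},
  ],
  gripper=0.65,
)

```text
t: 14.08
tool_pos: [0.4664, 0.0997, 0.2072]
orientation: [-1.545, 0.372, -0.352]
force: [1.1, -0.9, 0.9]
opening: 0.0603
```

Run:
```python
from h import *
print(inc([.4644,.349,.13],0.575))
```

```text
[array([-0.1119,  0.0768,  0.2229]), (np.float64(0.5344), 'q6', np.float64(-1.006))]
```

Call:
carry_out(
  increments=[
    {"linear": [-0.025,0.015,0.05],"yaw": 0.12},
    {"linear": [-0.05,0.03,0.1],"yaw": 0.24},
    {"linear": [-0.075,0.05,0.15],"yaw": 0.36},
    {"linear": [-0.1,0.065,0.2],"yaw": 0.48},
    {"linear": [-0.112,0.077,0.223],"yaw": 0.534},
  ],
)

```text
t: 14.7
tool_pos: [0.4636, 0.3518, 0.1289]
orientation: [-1.435, 0.786, -0.768]
force: [0.9, -0.2, 0.6]
opening: 0.0606
```

Call:
carry_out(
  increments=[
    {"linear": [0,0,0],"yaw": 0},
  ],
)

```text
t: 14.82
tool_pos: [0.4624, 0.3529, 0.1275]
orientation: [-1.438, 0.785, -0.766]
force: [-0.1, -0.5, 1.2]
opening: 0.0605
```

Run:
```python
from h import *
P,im=cam("wrist","w8"); print(inc([.4644,.349,.0135],0.575)); print(proj(P,[.4644,.349,.014]))
```

```text
[array([0.0042, 0.1147, 0.0011]), (np.float64(0.002), 'q6', np.float64(-0.02))]
[325.29626947 245.09597867]
```

View pics/w8.png

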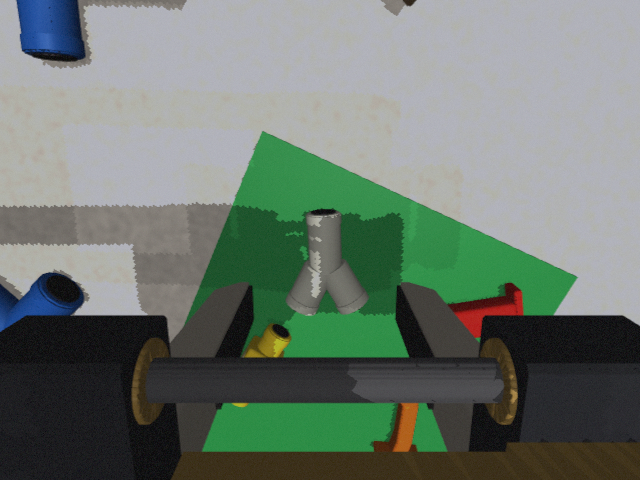

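The stem is at (324,213)–(324,262), the predicted pinch point is (325,245), and it is square to the jaws.

Call:
carry_out(
  increments=[
    {"linear": [0.004,0.04,0.001],"yaw": 0},
    {"linear": [0.004,0.08,0.001],"yaw": 0},
    {"linear": [0.004,0.107,0.001],"yaw": 0},
    {"linear": [0.004,0.1145,0.001],"yaw": 0},
    {"linear": [0.004,0.1145,0.001],"yaw": 0},
  ],
)

```text
t: 15.5
tool_pos: [0.4649, 0.3486, 0.0145]
orientation: [-1.437, 0.785, -0.767]
force: [0.4, 0.2, -0.3]
opening: 0.0606
```

Call:
carry_out(
  increments=[
    {"linear": [0,0,0],"yaw": 0},
    {"linear": [0,0,0],"yaw": 0},
    {"linear": [0,0,0],"yaw": 0},
    {"linear": [0,0,0],"yaw": 0},
    {"linear": [0,0,0],"yaw": 0},
  ],
  gripper=0,
  newtons=18,
)

```text
t: 16.12
tool_pos: [0.4648, 0.3486, 0.0146]
orientation: [-1.437, 0.785, -0.767]
force: [-0.9, -0.2, 2.2]
opening: 0.0215
```

Call:
carry_out(
  increments=[
    {"linear": [0,-0.03,0],"yaw": 0},
    {"linear": [0,-0.08,0],"yaw": 0},
    {"linear": [0,-0.14,0],"yaw": 0},
    {"linear": [0,-0.15,0],"yaw": 0},
  ],
)

```text
t: 16.62
tool_pos: [0.4696, 0.3506, 0.1705]
orientation: [-1.429, 0.78, -0.769]
force: [1.0, 1.1, -0.6]
opening: 0.0215
```

Run:
```python
from h import *
C=np.array([.531,-.2695]);x=np.array([.989,.1475]);y=np.array([-.1475,.989])
T=C-.057*x; print(T); print(inc([*T,.16],1.719)); print(robot.read_state()['tool_pos'])
```

```text
[ 0.474627  -0.2779075]
[array([ 0.5297,  0.0087, -0.3385]), (np.float64(-1.1422), 'q6', np.float64(-0.027))]
[0.4695837  0.35061116 0.17048491]
```

Call:
carry_out(
  increments=[
    {"linear": [0.048,0.001,-0.031],"yaw": -0.11},
    {"linear": [0.096,0.002,-0.061],"yaw": -0.22},
    {"linear": [0.144,0.003,-0.092],"yaw": -0.33},
    {"linear": [0.192,0.004,-0.123],"yaw": -0.44},
    {"linear": [0.24,0.005,-0.153],"yaw": -0.55},
  ],
)

```text
t: 17.25
tool_pos: [0.4713, 0.0643, 0.1635]
orientation: [-1.542, 0.351, -0.339]
force: [0.1, -0.1, -0.9]
opening: 0.0214
```

Run:
```python
from h import *
print(inc([.4746,-.2779,.16],1.719)); print(robot.read_state()['tool_pos'])
```

```text
[array([ 0.1488,  0.0026, -0.3082]), (np.float64(-0.5883), 'q6', np.float64(-1.106))]
[0.47126802 0.06431489 0.16354756]
```

Call:
carry_out(
  increments=[
    {"linear": [0.027,0.001,-0.055],"yaw": -0.12},
    {"linear": [0.053,0.001,-0.11],"yaw": -0.24},
    {"linear": [0.08,0.002,-0.165],"yaw": -0.36},
    {"linear": [0.106,0.002,-0.22],"yaw": -0.48},
    {"linear": [0.132,0.002,-0.274],"yaw": -0.588},
  ],
)

```text
t: 17.88
tool_pos: [0.4731, -0.2415, 0.1595]
orientation: [-1.563, -0.112, 0.125]
force: [0.5, 1.2, -0.3]
opening: 0.0216
```

Run:
```python
from h import *
print(inc([.4746,-.2779,.15],1.719)); print(robot.read_state()['tool_pos'])
```

```text
[array([-0.0039,  0.0094, -0.0362]), (np.float64(0.0032), 'q6', np.float64(-2.289))]
[ 0.47307916 -0.24150928  0.15954726]
```

Call:
carry_out(
  increments=[
    {"linear": [-0.002,0.005,-0.03],"yaw": 0.003},
    {"linear": [-0.004,0.0094,-0.036],"yaw": 0.003},
    {"linear": [-0.004,0.0094,-0.036],"yaw": 0.003},
  ],
)

```text
t: 18.25
tool_pos: [0.4737, -0.2768, 0.1486]
orientation: [-1.561, -0.108, 0.124]
force: [0.3, -0.5, -1.8]
opening: 0.0214
```

Run:
```python
from h import *
P,im=cam("wrist","w9"); print(inc([.4746,-.2779,.0165],1.719)); print(robot.read_state()['opening'])
```

```text
[array([ 0.0015,  0.1326, -0.0024]), (np.float64(0.0005), 'q6', np.float64(-2.339))]
0.021286032520948246
```

View pics/w9.png

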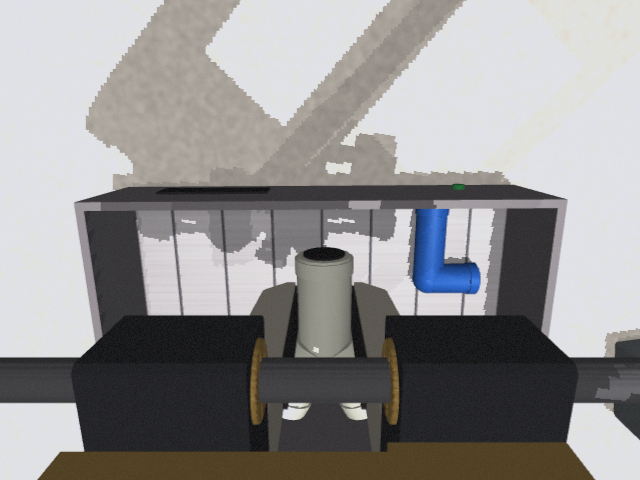

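The Y-piece is held straight at (325,300) over the middle of the case, with the elbow clear at (440,260).

Call:
carry_out(
  increments=[
    {"linear": [0.001,0.04,-0.001],"yaw": 0},
    {"linear": [0.001,0.08,-0.001],"yaw": 0},
    {"linear": [0.001,0.115,-0.001],"yaw": 0},
    {"linear": [0.001,0.13,-0.001],"yaw": 0},
    {"linear": [0.001,0.1325,-0.001],"yaw": 0},
  ],
)

```text
t: 18.92
tool_pos: [0.4741, -0.2757, 0.0166]
orientation: [-1.561, -0.11, 0.125]
force: [-0.2, -0.7, 1.2]
opening: 0.0211
```

Call:
carry_out(
  increments=[
    {"linear": [0,0,0],"yaw": 0},
    {"linear": [0,0,0],"yaw": 0},
    {"linear": [0,0,0],"yaw": 0},
  ],
  gripper=0.45,
)

```text
t: 19.3
tool_pos: [0.4747, -0.2762, 0.0176]
orientation: [-1.562, -0.111, 0.124]
force: [-0.4, -0.6, -0.1]
opening: 0.0412
```

Call:
carry_out(
  increments=[
    {"linear": [0,-0.03,0],"yaw": 0},
    {"linear": [0,-0.09,0],"yaw": 0},
    {"linear": [0,-0.15,0],"yaw": 0},
    {"linear": [0,-0.2,0],"yaw": 0},
  ],
)

```text
t: 19.8
tool_pos: [0.4768, -0.2774, 0.2209]
orientation: [-1.564, -0.112, 0.122]
force: [-0.3, -1.4, -0.9]
opening: 0.0421
```

Run:
```python
from h import *
P,im=cam("wrist","w10"); print(inc([.472,.2468,.2],0.012)); print(robot.read_state()['opening'])
cam("top","t2",(170,190,330,310),4)
```

```text
[array([0.0712, 0.0273, 0.5213]), (np.float64(-1.4332), 'q6', np.float64(-2.339))]
0.04197859634265485
```

View pics/w10.png

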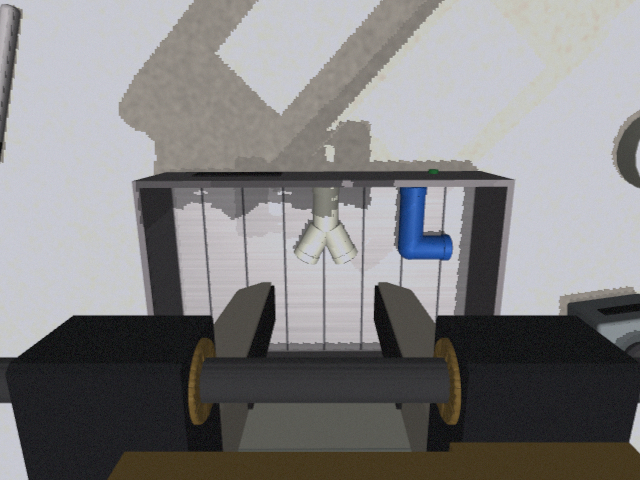

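View pics/t2.png

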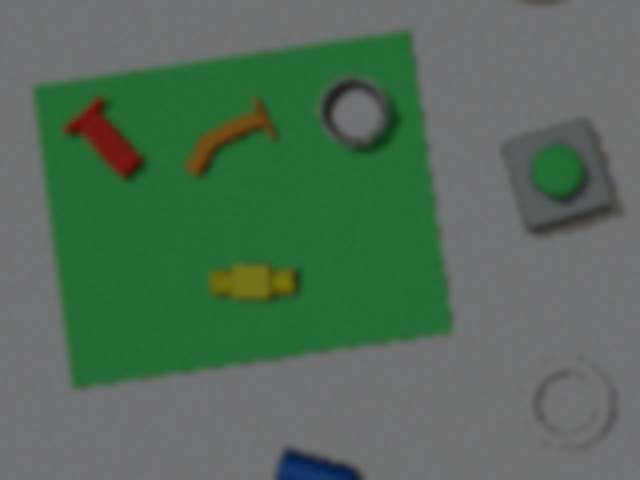

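The Y-piece and elbow lie flat in the case, and the remaining three parts have not moved. Next is the cuvette.

Call:
carry_out(
  increments=[
    {"linear": [0.008,0.005,0.055],"yaw": 0.18},
    {"linear": [0.015,0.01,0.11],"yaw": 0.36},
    {"linear": [0.022,0.015,0.165],"yaw": 0.54},
    {"linear": [0.03,0.02,0.22],"yaw": 0.72},
    {"linear": [0.038,0.025,0.275],"yaw": 0.9},
  ],
  gripper=0.65,
)

```text
t: 20.52
tool_pos: [0.4762, -0.0074, 0.2004]
orientation: [-1.497, 0.567, -0.571]
force: [1.7, 0.2, -0.2]
opening: 0.0603
```

Run:
```python
from h import *
print(inc([.472,.2468,.13],0.012)); print(robot.read_state()['tool_pos'])
```

```text
[array([-0.1723,  0.0697,  0.1872]), (np.float64(0.832), 'q6', np.float64(-0.965))]
[ 0.4762189  -0.00741759  0.200388  ]
```

Call:
carry_out(
  increments=[
    {"linear": [-0.034,0.01,0.037],"yaw": 0.17},
    {"linear": [-0.068,0.02,0.074],"yaw": 0.34},
    {"linear": [-0.102,0.04,0.111],"yaw": 0.51},
    {"linear": [-0.138,0.055,0.15],"yaw": 0.68},
    {"linear": [-0.172,0.07,0.187],"yaw": 0.832},
  ],
)

```text
t: 21.15
tool_pos: [0.4717, 0.248, 0.1289]
orientation: [-1.213, 1.202, -1.207]
force: [1.1, -0.6, 0.2]
opening: 0.0605
```

Call:
carry_out(
  increments=[
    {"linear": [0,0,0],"yaw": 0},
  ],
)

```text
t: 21.28
tool_pos: [0.4699, 0.2505, 0.1268]
orientation: [-1.216, 1.202, -1.205]
force: [-0.3, -0.2, 0.1]
opening: 0.0607
```

Run:
```python
from h import *
P,im=cam("wrist","w11"); print(inc([.472,.2468,.0135],0.012)); print(proj(P,[.472,.2468,.014]))
```

```text
[array([0.0019, 0.114 , 0.0016]), (np.float64(-0.0022), 'q6', np.float64(0.384))]
[326.68839293 243.34209021]
```

View pics/w11.png

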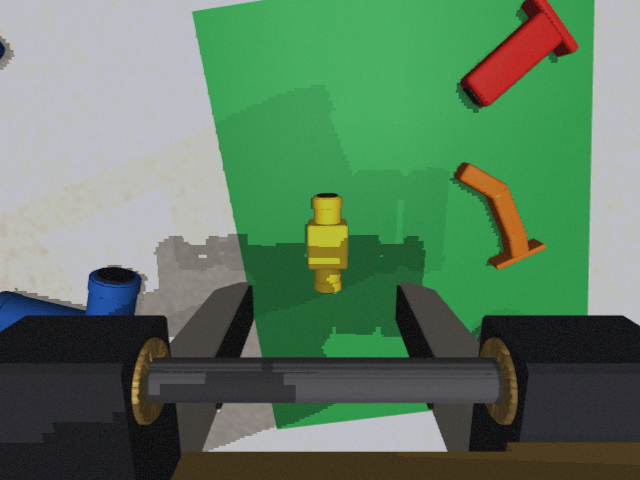

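The cuvette block is at (327,244), as predicted, and aligned with the jaws.

Call:
carry_out(
  increments=[
    {"linear": [0.002,0.04,0.001],"yaw": 0},
    {"linear": [0.002,0.08,0.001],"yaw": 0},
    {"linear": [0.002,0.107,0.001],"yaw": 0},
    {"linear": [0.002,0.114,0.001],"yaw": 0},
    {"linear": [0.002,0.114,0.001],"yaw": 0},
  ],
)

```text
t: 21.95
tool_pos: [0.4719, 0.246, 0.0141]
orientation: [-1.217, 1.2, -1.205]
force: [0.7, 0.1, 0.8]
opening: 0.0602
```

Call:
carry_out(
  increments=[
    {"linear": [0,0,0],"yaw": 0},
    {"linear": [0,0,0],"yaw": 0},
    {"linear": [0,0,0],"yaw": 0},
    {"linear": [0,0,0],"yaw": 0},
    {"linear": [0,0,0],"yaw": 0},
  ],
  gripper=0,
  newtons=18,
)

```text
t: 22.58
tool_pos: [0.4721, 0.2461, 0.0144]
orientation: [-1.216, 1.2, -1.205]
force: [-0.5, -0.5, 3.3]
opening: 0.0256
```

Call:
carry_out(
  increments=[
    {"linear": [0,-0.03,0],"yaw": 0},
    {"linear": [0,-0.08,0],"yaw": 0},
    {"linear": [0,-0.14,0],"yaw": 0},
    {"linear": [0,-0.16,0],"yaw": 0},
  ],
)

```text
t: 23.08
tool_pos: [0.4741, 0.2476, 0.1791]
orientation: [-1.21, 1.196, -1.206]
force: [0.9, 0.5, -1.1]
opening: 0.0259
```

Run:
```python
from h import *
C=np.array([.531,-.2695]);x=np.array([.989,.1475]);y=np.array([-.1475,.989])
for a,b in ((.04,.06),(-.038,-.075),(.04,-.06)): print(a,b,C+a*x+b*y)
# intermediate in front: x .50
print(inc([*(C+.04*x+.06*y),.17],1.719)); print(robot.read_state()['tool_pos'])
```

```text
0.04 0.06 [ 0.56171 -0.20426]
-0.038 -0.075 [ 0.5044805 -0.34928  ]
0.04 -0.06 [ 0.57941 -0.32294]
[array([0.4527, 0.0102, 0.0831]), (np.float64(1.4325), 'q6', np.float64(0.379))]
[0.47405836 0.24760303 0.17907637]
```

Call:
carry_out(
  increments=[
    {"linear": [0.055,0,0.003],"yaw": -0.18},
    {"linear": [0.11,0,0.006],"yaw": -0.36},
    {"linear": [0.165,0,0.01],"yaw": -0.54},
    {"linear": [0.22,0,0.014],"yaw": -0.72},
    {"linear": [0.275,0,0.017],"yaw": -0.9},
  ],
)

```text
t: 23.7
tool_pos: [0.4931, -0.0208, 0.1786]
orientation: [-1.497, 0.552, -0.561]
force: [0.6, -0.9, -0.5]
opening: 0.0258
```

Run:
```python
from h import *
print(inc([.525,-.20,.17],1.719));print(inc([.5617,-.2043,.17],1.719)); print(robot.read_state()['tool_pos'])
```

```text
[array([ 0.1411,  0.009 , -0.1149]), (np.float64(-0.86), 'q6', np.float64(-1.005))]
[array([ 0.1717,  0.0092, -0.0942]), (np.float64(-0.86), 'q6', np.float64(-1.005))]
[ 0.49313824 -0.02079156  0.17859881]
```

Call:
carry_out(
  increments=[
    {"linear": [0.028,0.001,-0.025],"yaw": -0.18},
    {"linear": [0.056,0.002,-0.05],"yaw": -0.36},
    {"linear": [0.084,0.004,-0.073],"yaw": -0.54},
    {"linear": [0.112,0.006,-0.096],"yaw": -0.72},
    {"linear": [0.141,0.009,-0.115],"yaw": -0.86},
  ],
)

```text
t: 24.32
tool_pos: [0.5244, -0.201, 0.1688]
orientation: [-1.568, -0.123, 0.117]
force: [-0.4, 0.4, -1.2]
opening: 0.0261
```

Run:
```python
from h import *
print(inc([.5617,-.2043,.15],1.719)); print(robot.read_state()['tool_pos'])
```

```text
[array([ 0.0363,  0.0189, -0.0089]), (np.float64(0.0049), 'q6', np.float64(-2.183))]
[ 0.52435692 -0.20101687  0.16875082]
```

Call:
carry_out(
  increments=[
    {"linear": [0.015,0.007,-0.004],"yaw": 0.005},
    {"linear": [0.03,0.015,-0.007],"yaw": 0.005},
    {"linear": [0.036,0.019,-0.009],"yaw": 0.005},
    {"linear": [0.036,0.019,-0.009],"yaw": 0.005},
  ],
)

```text
t: 24.82
tool_pos: [0.5609, -0.2041, 0.1488]
orientation: [-1.567, -0.118, 0.115]
force: [0.8, -0.1, -0.2]
opening: 0.0257
```

Run:
```python
from h import *
P,im=cam("wrist","w12");cam("side","s12",(250,0,450,280),2); print(inc([.5617,-.2043,.0165],1.719)); print(robot.read_state()['tool_pos'])
```

```text
[array([ 0.0002,  0.1333, -0.    ]), (np.float64(0.0001), 'q6', np.float64(-2.155))]
[ 0.56104521 -0.20425658  0.14984442]
```

View pics/w12.png

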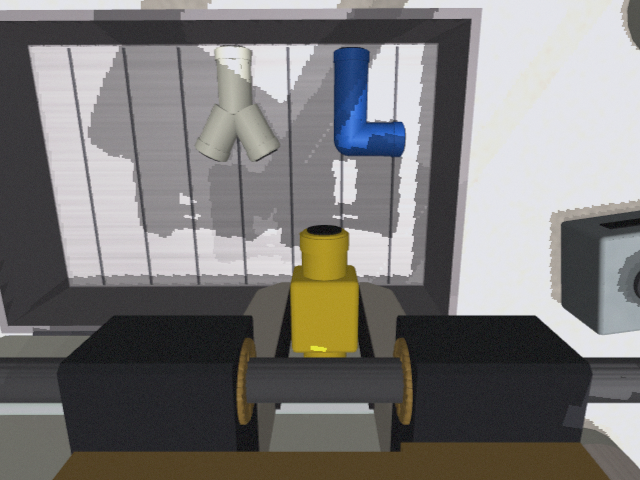

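View pics/s12.png

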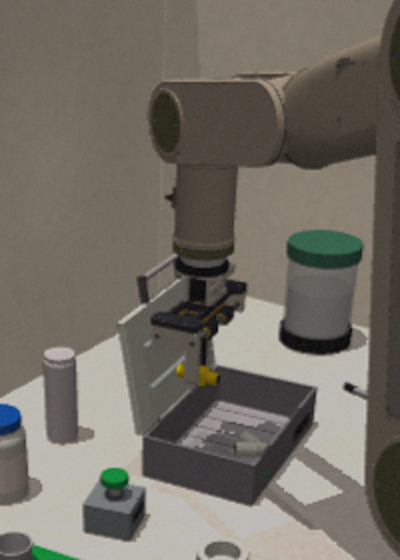

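The cuvette is held over the rear row, the row ahead of it is clear, and the side view shows the gripper clear of the lid. Lowering.

Call:
carry_out(
  increments=[
    {"linear": [0,0.03,0],"yaw": 0},
    {"linear": [0,0.065,0],"yaw": 0},
    {"linear": [0,0.1,0],"yaw": 0},
    {"linear": [0,0.127,0],"yaw": 0},
    {"linear": [0,0.133,0],"yaw": 0},
  ],
)

```text
t: 25.55
tool_pos: [0.5597, -0.2036, 0.0162]
orientation: [-1.566, -0.117, 0.117]
force: [-11.0, 5.0, 21.2]
opening: 0.0258
```

Call:
carry_out(
  increments=[
    {"linear": [0,0,0],"yaw": 0},
    {"linear": [0,0,0],"yaw": 0},
    {"linear": [0,0,0],"yaw": 0},
  ],
  gripper=0.45,
)

```text
t: 25.92
tool_pos: [0.5603, -0.2039, 0.0171]
orientation: [-1.567, -0.118, 0.116]
force: [-0.1, -0.6, -0.2]
opening: 0.0415
```

Call:
carry_out(
  increments=[
    {"linear": [0,-0.03,0],"yaw": 0},
    {"linear": [0,-0.09,0],"yaw": 0},
    {"linear": [0,-0.15,0],"yaw": 0},
    {"linear": [0,-0.18,0],"yaw": 0},
  ],
)

```text
t: 26.42
tool_pos: [0.5617, -0.2047, 0.2023]
orientation: [-1.57, -0.122, 0.111]
force: [0.4, 0.3, -0.6]
opening: 0.0418
```

Run:
```python
from h import *
P,im=cam("wrist","w13"); print(robot.read_state()['tool_pos'],inc([.5,.0,.2],1.1))
cam("top","t3",(170,190,330,310),4)
```

```text
[ 0.56292661 -0.20527544  0.20574643] [array([-0.0319,  0.0043,  0.2124]), (np.float64(0.6193), 'q6', np.float64(-2.155))]
```

View pics/w13.png

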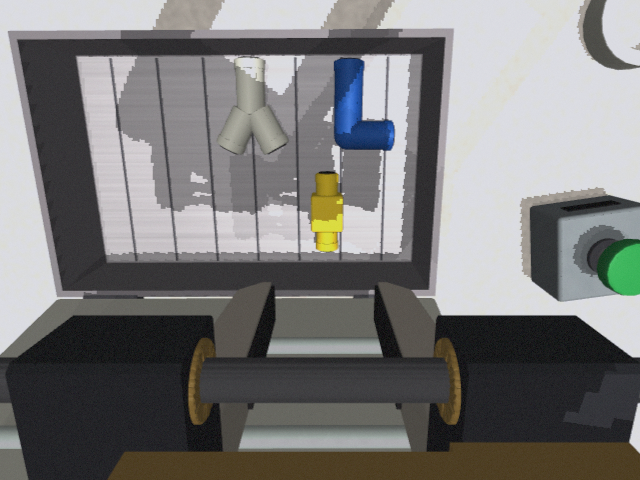

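View pics/t3.png

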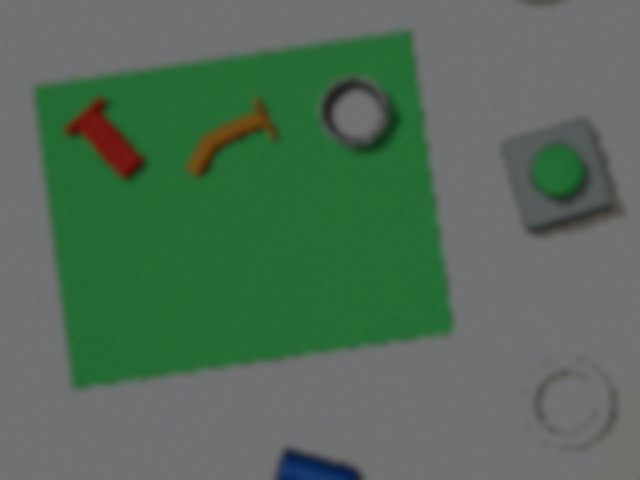

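All three parts lie flat in the case: Y-piece (252,105), elbow (355,110), cuvette (326,215). The airway and bite block have not moved. Next is the airway.

Call:
carry_out(
  increments=[
    {"linear": [-0.01,0.001,0.05],"yaw": 0.13},
    {"linear": [-0.02,0.001,0.1],"yaw": 0.26},
    {"linear": [-0.03,0.002,0.15],"yaw": 0.39},
    {"linear": [-0.03,0.003,0.2],"yaw": 0.52},
    {"linear": [-0.03,0.004,0.25],"yaw": 0.65},
  ],
  gripper=0.65,
)

```text
t: 27.15
tool_pos: [0.4949, 0.0391, 0.1962]
orientation: [-1.535, 0.39, -0.404]
force: [0.6, 0.2, -0.0]
opening: 0.0606
```

Run:
```python
from h import *
print(robot.read_state()['tool_pos'],inc([.585,.2687,.13],.44))
```

```text
[0.49488281 0.0390611  0.19622934] [array([-0.0331,  0.0662,  0.2445]), (np.float64(0.6247), 'q6', np.float64(-1.087))]
```

Call:
carry_out(
  increments=[
    {"linear": [-0.006,0.012,0.048],"yaw": 0.125},
    {"linear": [-0.013,0.025,0.097],"yaw": 0.25},
    {"linear": [-0.02,0.04,0.146],"yaw": 0.375},
    {"linear": [-0.026,0.055,0.195],"yaw": 0.5},
    {"linear": [-0.033,0.066,0.2445],"yaw": 0.625},
  ],
)

```text
t: 27.78
tool_pos: [0.5845, 0.2699, 0.1276]
orientation: [-1.385, 0.877, -0.889]
force: [1.2, -0.6, 0.2]
opening: 0.0604
```

Call:
carry_out(
  increments=[
    {"linear": [0,0,0],"yaw": 0},
  ],
)

```text
t: 27.9
tool_pos: [0.583, 0.2723, 0.1238]
orientation: [-1.388, 0.878, -0.885]
force: [-0.8, -1.0, -0.1]
opening: 0.0608
```

Run:
```python
from h import *
P,im=cam("wrist","w14"); print(inc([.585,.2687,.0125],.44)); print(proj(P,[.585,.2687,.011]))
```

```text
[array([0.0021, 0.1118, 0.0012]), (np.float64(-0.0018), 'q6', np.float64(-0.078))]
[324.02342188 243.22893919]
```

View pics/w14.png

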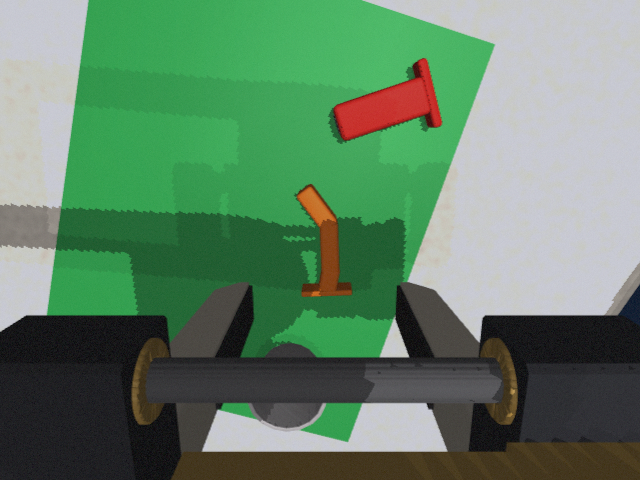

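The airway strip is centred at (330,243), about 2 mm right of the prediction and aligned with the jaws.

Call:
carry_out(
  increments=[
    {"linear": [0.002,0.04,0.003],"yaw": 0},
    {"linear": [0.002,0.08,0.003],"yaw": 0},
    {"linear": [0.002,0.105,0.003],"yaw": 0},
    {"linear": [0.002,0.112,0.003],"yaw": 0},
    {"linear": [0.002,0.112,0.003],"yaw": 0},
  ],
)

```text
t: 28.58
tool_pos: [0.5863, 0.2683, 0.0128]
orientation: [-1.39, 0.878, -0.885]
force: [0.4, -0.7, 1.0]
opening: 0.0606
```

Call:
carry_out(
  increments=[
    {"linear": [0,0,0],"yaw": 0},
    {"linear": [0,0,0],"yaw": 0},
    {"linear": [0,0,0],"yaw": 0},
    {"linear": [0,0,0],"yaw": 0},
    {"linear": [0,0,0],"yaw": 0},
  ],
  gripper=0,
  newtons=18,
)

```text
t: 29.2
tool_pos: [0.5863, 0.2683, 0.0128]
orientation: [-1.39, 0.878, -0.885]
force: [-0.7, 0.2, -0.0]
opening: 0.015
```

Call:
carry_out(
  increments=[
    {"linear": [0,-0.03,0],"yaw": 0},
    {"linear": [0,-0.08,0],"yaw": 0},
    {"linear": [0,-0.14,0],"yaw": 0},
    {"linear": [0,-0.16,0],"yaw": 0},
  ],
)

```text
t: 29.7
tool_pos: [0.5884, 0.2703, 0.1783]
orientation: [-1.384, 0.873, -0.888]
force: [-0.5, 0.5, -0.0]
opening: 0.0118
```

Run:
```python
from h import *
P,im=cam("wrist","w15"); print(robot.read_state()['tool_pos'],robot.read_state()['opening'],inc([.495,-.02,.18],1.2))
```

```text
[0.58860915 0.27039798 0.17922615] 0.011938675757465609 [array([ 0.2232, -0.0006, -0.208 ]), (np.float64(-0.7616), 'q6', np.float64(-0.082))]
```

View pics/w15.png

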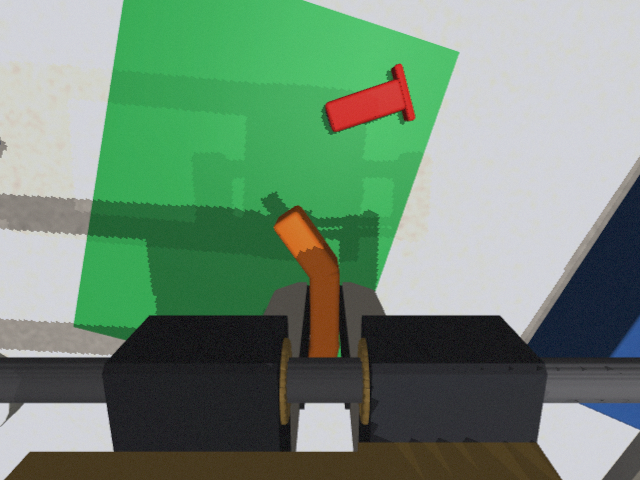

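The airway is held at an opening of 11.9 mm, with its bent end at (305,235).

Call:
carry_out(
  increments=[
    {"linear": [0.045,0,-0.042],"yaw": -0.155},
    {"linear": [0.09,0,-0.084],"yaw": -0.31},
    {"linear": [0.135,0,-0.126],"yaw": -0.465},
    {"linear": [0.18,0,-0.168],"yaw": -0.62},
    {"linear": [0.223,0,-0.208],"yaw": -0.76},
  ],
)

```text
t: 30.38
tool_pos: [0.4931, -0.0214, 0.1774]
orientation: [-1.554, 0.283, -0.294]
force: [0.3, -0.5, -1.0]
opening: 0.0118
```

Run:
```python
from h import *
print(robot.read_state()['tool_pos'],robot.read_state()['opening'],inc([.5045,-.3493,.15],1.719))
```

```text
[ 0.49310958 -0.02137443  0.17738988] 0.011798019947612549 [array([ 0.1282,  0.0286, -0.3019]), (np.float64(-0.5155), 'q6', np.float64(-1.349))]
```

Call:
carry_out(
  increments=[
    {"linear": [0.021,0.002,-0.05],"yaw": -0.1},
    {"linear": [0.043,0.004,-0.1],"yaw": -0.2},
    {"linear": [0.064,0.01,-0.15],"yaw": -0.3},
    {"linear": [0.085,0.016,-0.2],"yaw": -0.4},
    {"linear": [0.106,0.022,-0.25],"yaw": -0.515},
  ],
)

```text
t: 31.0
tool_pos: [0.5013, -0.294, 0.154]
orientation: [-1.569, -0.122, 0.116]
force: [0.8, -0.3, -0.1]
opening: 0.0118
```

Run:
```python
from h import *
print(robot.read_state()['tool_pos'],robot.read_state()['opening'],inc([.5045,-.3493,.15],1.719))
```

```text
[ 0.50133758 -0.29398851  0.15396581] 0.011809414936728452 [array([-0.0052,  0.0041, -0.0551]), (np.float64(0.003), 'q6', np.float64(-2.341))]
```

Call:
carry_out(
  increments=[
    {"linear": [-0.002,0.002,-0.03],"yaw": 0},
    {"linear": [-0.005,0.004,-0.055],"yaw": 0.003},
    {"linear": [-0.005,0.004,-0.055],"yaw": 0.003},
    {"linear": [-0.005,0.004,-0.055],"yaw": 0.003},
  ],
)

```text
t: 31.5
tool_pos: [0.5041, -0.3481, 0.1486]
orientation: [-1.568, -0.118, 0.114]
force: [0.8, 0.2, -0.1]
opening: 0.0117
```

Run:
```python
from h import *
P,im=cam("wrist","w16")
print(robot.read_state()['tool_pos'],robot.read_state()['opening'],inc([.5045,-.3493,.016],1.719))
```

```text
[ 0.50440096 -0.34793718  0.14908177] 0.011980948525822129 [array([-0.0005,  0.1331, -0.0013]), (np.float64(0.0006), 'q6', np.float64(-2.408))]
```

View pics/w16.png

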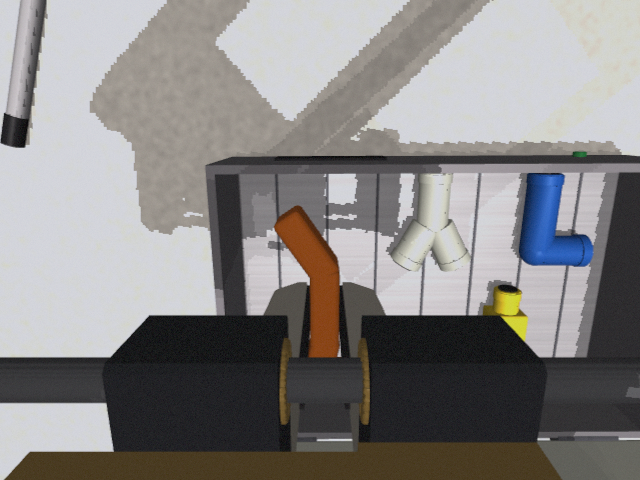

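The airway is over its empty slot, clear of the Y-piece (430,225). Lowering.

Call:
carry_out(
  increments=[
    {"linear": [0,0.03,-0.001],"yaw": 0},
    {"linear": [0,0.065,-0.001],"yaw": 0},
    {"linear": [0,0.1,-0.001],"yaw": 0},
    {"linear": [0,0.127,-0.001],"yaw": 0},
    {"linear": [0,0.132,-0.001],"yaw": 0},
  ],
)

```text
t: 32.17
tool_pos: [0.5044, -0.3472, 0.0168]
orientation: [-1.566, -0.119, 0.117]
force: [-10.4, 8.2, 22.9]
opening: 0.0116
```

Call:
carry_out(
  increments=[
    {"linear": [0,0,0],"yaw": 0},
    {"linear": [0,0,0],"yaw": 0},
    {"linear": [0,0,0],"yaw": 0},
  ],
  gripper=0.35,
)

```text
t: 32.55
tool_pos: [0.5047, -0.347, 0.0171]
orientation: [-1.567, -0.119, 0.117]
force: [-0.4, -0.3, -0.1]
opening: 0.032
```

Call:
carry_out(
  increments=[
    {"linear": [0,-0.03,0],"yaw": 0},
    {"linear": [0,-0.09,0],"yaw": 0},
    {"linear": [0,-0.15,0],"yaw": 0},
    {"linear": [0,-0.18,0],"yaw": 0},
  ],
)

```text
t: 33.05
tool_pos: [0.5058, -0.3483, 0.2022]
orientation: [-1.571, -0.123, 0.114]
force: [0.5, -0.0, 0.2]
opening: 0.0325
```

Run:
```python
from h import *
P,im=cam("wrist","w17"); print(robot.read_state()['tool_pos'],inc([.495,.08,.22],1.719))
cam("top","t4",(170,190,330,310),4)
```

```text
[ 0.50684809 -0.3491767   0.20567222] [array([ 0.0528, -0.0168,  0.426 ]), (np.float64(0.0024), 'q6', np.float64(-2.409))]
```

View pics/w17.png

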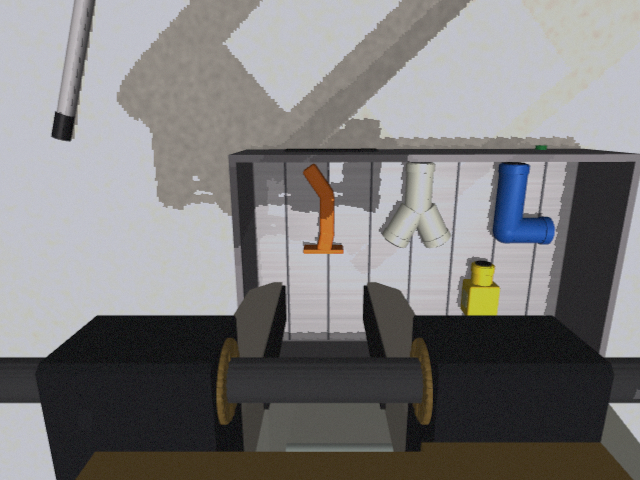

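View pics/t4.png

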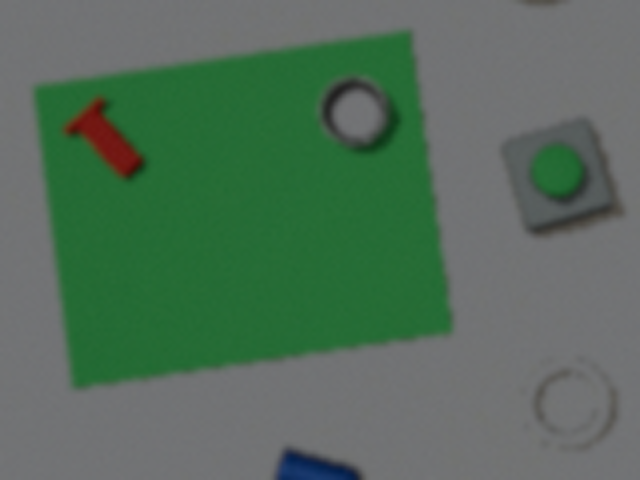

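All four parts lie flat, and only the bite block is left on the mat. Fetching it with the jaws at 2.32 rad.

Call:
carry_out(
  increments=[
    {"linear": [0.01,-0.002,0.06],"yaw": 0},
    {"linear": [0.02,-0.003,0.12],"yaw": 0},
    {"linear": [0.03,-0.003,0.18],"yaw": -0.05},
    {"linear": [0.035,-0.003,0.24],"yaw": -0.1},
    {"linear": [0.04,-0.003,0.3],"yaw": -0.15},
  ],
  gripper=0.65,
)

```text
t: 33.78
tool_pos: [0.5, -0.0444, 0.2029]
orientation: [-1.563, -0.242, 0.233]
force: [1.5, 0.4, 0.4]
opening: 0.0604
```

Run:
```python
from h import *
print(robot.read_state()['tool_pos'],inc([.5806,.3605,.13],2.32))
```

```text
[ 0.50004469 -0.0443751   0.20288914] [array([0.197 , 0.0717, 0.363 ]), (np.float64(-0.4472), 'q6', np.float64(-2.061))]
```

Call:
carry_out(
  increments=[
    {"linear": [0.025,0.005,0.05],"yaw": -0.09},
    {"linear": [0.05,0.01,0.1],"yaw": -0.18},
    {"linear": [0.078,0.02,0.15],"yaw": -0.27},
    {"linear": [0.105,0.035,0.2],"yaw": -0.36},
    {"linear": [0.135,0.05,0.25],"yaw": -0.447},
  ],
)

```text
t: 34.4
tool_pos: [0.5543, 0.236, 0.1501]
orientation: [-1.496, -0.591, 0.586]
force: [0.5, 0.6, 1.1]
opening: 0.0604
```

Run:
```python
from h import *
print(robot.read_state()['tool_pos'],inc([.5806,.3605,.13],2.32))
```

```text
[0.55427543 0.23596183 0.15006643] [array([0.1043, 0.0196, 0.0731]), (np.float64(0.0029), 'q6', np.float64(-2.0))]
```

Call:
carry_out(
  increments=[
    {"linear": [0.04,0.008,0.028],"yaw": 0},
    {"linear": [0.08,0.015,0.056],"yaw": 0.003},
    {"linear": [0.104,0.0196,0.073],"yaw": 0.003},
    {"linear": [0.104,0.0196,0.073],"yaw": 0.003},
  ],
)

```text
t: 34.9
tool_pos: [0.5789, 0.3617, 0.127]
orientation: [-1.496, -0.588, 0.589]
force: [0.4, -0.2, -0.2]
opening: 0.0606
```

Run:
```python
from h import *
P,im=cam("wrist","w18"); print(inc([.5806,.3605,.0125],2.32)); print(proj(P,[.5806,.3605,.012]))
```

```text
[array([ 1.400e-03,  1.152e-01, -1.000e-04]), (np.float64(0.0015), 'q6', np.float64(-1.835))]
[322.9914091  238.23628009]
```

View pics/w18.png

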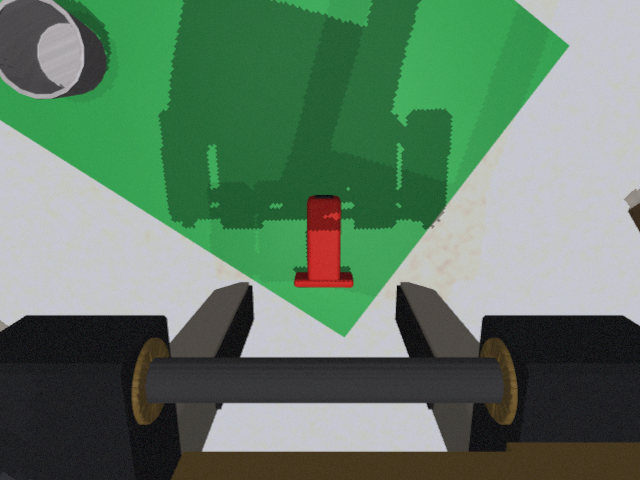

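The bite block is at (324,240), centred and square to the jaws.

Call:
carry_out(
  increments=[
    {"linear": [0.001,0.04,0],"yaw": 0},
    {"linear": [0.001,0.08,0],"yaw": 0},
    {"linear": [0.001,0.108,0],"yaw": 0},
    {"linear": [0.001,0.115,0],"yaw": 0},
    {"linear": [0.001,0.115,0],"yaw": 0},
  ],
)

```text
t: 35.58
tool_pos: [0.5799, 0.3587, 0.0126]
orientation: [-1.498, -0.586, 0.588]
force: [0.6, -0.1, -0.7]
opening: 0.0604
```

Call:
carry_out(
  increments=[
    {"linear": [0,0,0],"yaw": 0},
    {"linear": [0,0,0],"yaw": 0},
    {"linear": [0,0,0],"yaw": 0},
    {"linear": [0,0,0],"yaw": 0},
    {"linear": [0,0,0],"yaw": 0},
  ],
  gripper=0,
  newtons=18,
)

```text
t: 36.2
tool_pos: [0.5799, 0.3588, 0.0127]
orientation: [-1.498, -0.586, 0.588]
force: [-1.1, -0.0, 1.3]
opening: 0.022
```

Call:
carry_out(
  increments=[
    {"linear": [0,-0.03,0],"yaw": 0},
    {"linear": [0,-0.08,0],"yaw": 0},
    {"linear": [0,-0.14,0],"yaw": 0},
    {"linear": [0,-0.16,0],"yaw": 0},
  ],
)

```text
t: 36.7
tool_pos: [0.5819, 0.3613, 0.1785]
orientation: [-1.497, -0.592, 0.582]
force: [0.7, -0.2, -0.2]
opening: 0.0218
```

Run:
```python
from h import *
C=np.array([.531,-.2695]);x=np.array([.989,.1475]);y=np.array([-.1475,.989])
print(C+.034*x-.06*y)
print(robot.read_state()['tool_pos'],robot.read_state()['opening'],inc([.52,.08,.18],2.1))
```

```text
[ 0.573476 -0.323825]
[0.58189242 0.36126955 0.17845339] 0.021830968213831552 [array([-0.237 , -0.001 , -0.1637]), (np.float64(0.2206), 'q6', np.float64(-1.835))]
```

Call:
carry_out(
  increments=[
    {"linear": [-0.047,0,-0.033],"yaw": 0.05},
    {"linear": [-0.095,0,-0.065],"yaw": 0.1},
    {"linear": [-0.142,0,-0.098],"yaw": 0.15},
    {"linear": [-0.19,0,-0.13],"yaw": 0.2},
    {"linear": [-0.237,0,-0.164],"yaw": 0.25},
  ],
)

```text
t: 37.33
tool_pos: [0.519, 0.0781, 0.1779]
orientation: [-1.541, -0.396, 0.386]
force: [0.8, -0.5, 0.1]
opening: 0.0218
```

Run:
```python
from h import *
print(robot.read_state()['tool_pos'],robot.read_state()['opening'],inc([.505,-.20,.17],1.719))
```

```text
[0.51902002 0.07812514 0.17794156] 0.021752373844592394 [array([-0.1454,  0.0089, -0.2375]), (np.float64(0.3504), 'q6', np.float64(-2.014))]
```

Call:
carry_out(
  increments=[
    {"linear": [-0.029,0,-0.048],"yaw": 0.08},
    {"linear": [-0.058,0,-0.095],"yaw": 0.16},
    {"linear": [-0.087,0,-0.143],"yaw": 0.24},
    {"linear": [-0.116,0.004,-0.19],"yaw": 0.32},
    {"linear": [-0.145,0.009,-0.2375],"yaw": 0.35},
  ],
)

```text
t: 37.95
tool_pos: [0.5047, -0.2014, 0.1691]
orientation: [-1.572, -0.121, 0.11]
force: [1.5, 0.1, -0.5]
opening: 0.022
```

Run:
```python
from h import *
print(robot.read_state()['tool_pos'],robot.read_state()['opening'],inc([.5735,-.3238,.15],1.719))
```

```text
[ 0.50467671 -0.20143428  0.16910252] 0.022019696529787827 [array([ 0.0501,  0.02  , -0.131 ]), (np.float64(-0.0013), 'q6', np.float64(-2.192))]
```

Call:
carry_out(
  increments=[
    {"linear": [0.015,0,-0.045],"yaw": 0},
    {"linear": [0.033,0.007,-0.09],"yaw": 0},
    {"linear": [0.05,0.015,-0.131],"yaw": 0},
    {"linear": [0.05,0.02,-0.131],"yaw": 0},
    {"linear": [0.05,0.02,-0.131],"yaw": 0},
  ],
)

```text
t: 38.58
tool_pos: [0.5724, -0.3229, 0.1481]
orientation: [-1.57, -0.118, 0.112]
force: [1.1, -0.7, -0.5]
opening: 0.0221
```

Run:
```python
from h import *
P,im=cam("wrist","w19")
print(robot.read_state()['tool_pos'],robot.read_state()['opening'],inc([.5735,-.3238,.016],1.719))
```

```text
[ 0.57282602 -0.32272931  0.14911984] 0.02224555030785491 [array([-0.0002,  0.1331, -0.0007]), (np.float64(-0.0009), 'q6', np.float64(-2.31))]
```

View pics/w19.png

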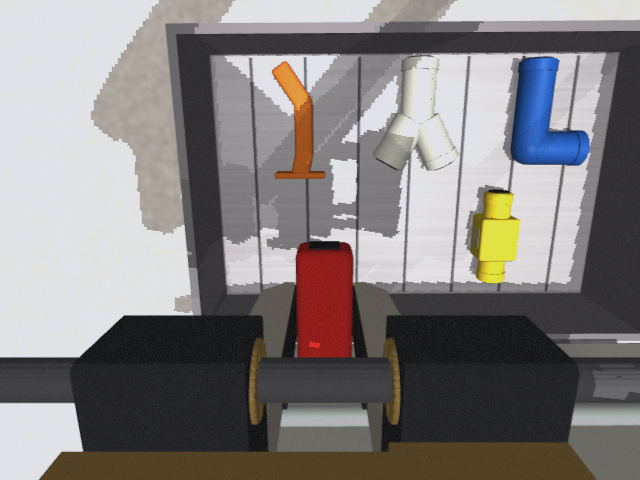

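The bite block is held over its slot, and the other four lie flat and clear of it. Lowering.

Call:
carry_out(
  increments=[
    {"linear": [0.002,0.03,0],"yaw": 0},
    {"linear": [0.002,0.065,0],"yaw": 0},
    {"linear": [0.002,0.1,0],"yaw": 0},
    {"linear": [0.002,0.126,0],"yaw": 0},
    {"linear": [0.002,0.131,0],"yaw": 0},
  ],
)

```text
t: 39.25
tool_pos: [0.5742, -0.3208, 0.0166]
orientation: [-1.568, -0.119, 0.114]
force: [-0.1, -0.2, -0.2]
opening: 0.0218
```

Call:
carry_out(
  increments=[
    {"linear": [0,0,0],"yaw": 0},
    {"linear": [0,0,0],"yaw": 0},
    {"linear": [0,0,0],"yaw": 0},
  ],
  gripper=0.45,
)

```text
t: 39.62
tool_pos: [0.5751, -0.3213, 0.0183]
orientation: [-1.57, -0.12, 0.113]
force: [-0.2, 0.3, -0.0]
opening: 0.0416
```

Call:
carry_out(
  increments=[
    {"linear": [0,-0.03,0],"yaw": 0},
    {"linear": [0,-0.09,0],"yaw": 0},
    {"linear": [-0.02,-0.15,0],"yaw": 0},
    {"linear": [-0.05,-0.18,0],"yaw": 0},
  ],
)

```text
t: 40.12
tool_pos: [0.5262, -0.3295, 0.2036]
orientation: [-1.574, -0.125, 0.109]
force: [-0.1, -0.4, -1.2]
opening: 0.042
```

Run:
```python
from h import *
P,im=cam("wrist","w20");cam("side","s20",(150,60,450,360),2)
cam("top","t20",(170,190,330,310),4)
print(robot.read_state()['tool_pos'],inc([.6617,-.2493,.40],.148))
```

```text
[ 0.52540167 -0.32987151  0.20183471] [array([ 0.1484, -0.1973,  0.0583]), (np.float64(1.5699), 'q6', np.float64(-2.362))]
```

View pics/w20.png

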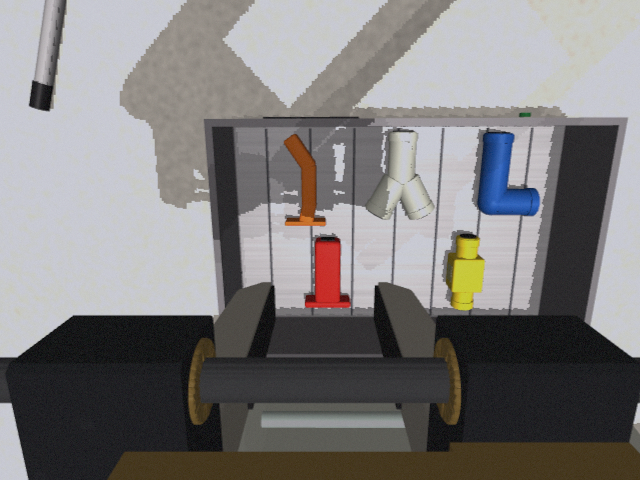

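View pics/s20.png

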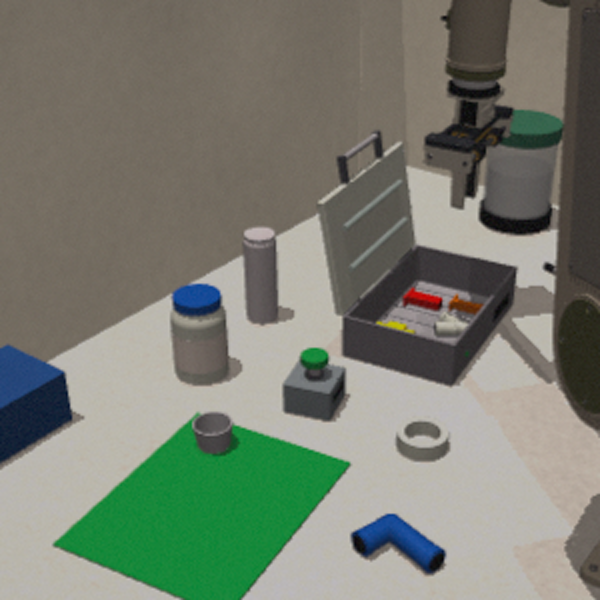

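View pics/t20.png

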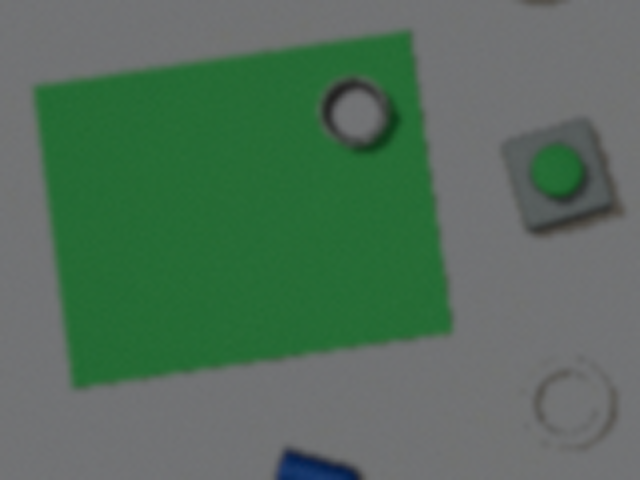

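All five parts lie flat in one layer: airway (305,185), Y-piece (400,175), elbow (505,175), bite block (327,275), cuvette (465,275). The mat holds only the cup, and the lid still leans open. Going back to the bar.

Call:
carry_out(
  increments=[
    {"linear": [0,-0.06,0],"yaw": 0.1},
    {"linear": [0,-0.12,0],"yaw": 0.28},
    {"linear": [0,-0.17,0],"yaw": 0.46},
    {"linear": [0,-0.197,0],"yaw": 0.64},
    {"linear": [0.02,-0.197,0.02],"yaw": 0.82},
  ],
  gripper=0.4,
)

```text
t: 40.9
tool_pos: [0.541, -0.3073, 0.4008]
orientation: [-1.507, 0.522, -0.545]
force: [0.4, -0.2, 0.2]
opening: 0.0376
```

Run:
```python
from h import *
print(robot.read_state()['tool_pos'],inc([.6618,-.2493,.38],.148))
```

```text
[ 0.5410469  -0.30727612  0.40078728] [array([0.057 , 0.0218, 0.121 ]), (np.float64(0.7418), 'q6', np.float64(-1.489))]
```

Call:
carry_out(
  increments=[
    {"linear": [0.014,0,0.03],"yaw": 0.15},
    {"linear": [0.028,0,0.06],"yaw": 0.3},
    {"linear": [0.042,0,0.09],"yaw": 0.45},
    {"linear": [0.057,0.01,0.121],"yaw": 0.6},
    {"linear": [0.057,0.02,0.121],"yaw": 0.742},
  ],
)

```text
t: 41.52
tool_pos: [0.664, -0.247, 0.3777]
orientation: [-1.273, 1.092, -1.109]
force: [0.2, -1.0, -1.4]
opening: 0.0375
```

Call:
carry_out(
  increments=[
    {"linear": [0,0,0],"yaw": 0},
    {"linear": [0,0,0],"yaw": 0},
  ],
)

```text
t: 41.78
tool_pos: [0.664, -0.2467, 0.3764]
orientation: [-1.274, 1.091, -1.105]
force: [-0.7, 0.7, -0.3]
opening: 0.037
```

Run:
```python
from h import *
P,im=cam("wrist","w21")
print(robot.read_state()['tool_pos'],inc([.6618,-.2493,.2706],.148))
print(proj(P,[.6618,-.2493,.2806]))
```

```text
[ 0.6639625  -0.24697377  0.37734856] [array([ 0.0013,  0.1067, -0.0033]), (np.float64(0.0005), 'q6', np.float64(-0.577))]
[318.17745863 248.05235827]
```

View pics/w21.png

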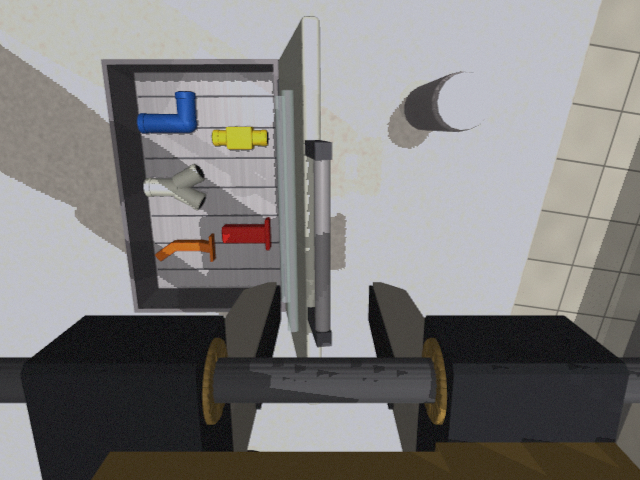

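The bar is at column 323, midway between the fingers (275 and 372), and the case contents are in one layer.

Call:
carry_out(
  increments=[
    {"linear": [0.001,0.03,-0.001],"yaw": 0},
    {"linear": [0.001,0.06,-0.001],"yaw": 0},
    {"linear": [0.001,0.09,-0.001],"yaw": 0},
    {"linear": [0.001,0.106,-0.001],"yaw": 0},
    {"linear": [0.001,0.1065,-0.001],"yaw": 0},
  ],
)

```text
t: 42.45
tool_pos: [0.6634, -0.2486, 0.27]
orientation: [-1.274, 1.092, -1.105]
force: [-0.4, 0.1, 0.2]
opening: 0.0372
```

Call:
carry_out(
  increments=[
    {"linear": [0,0,0],"yaw": 0},
    {"linear": [0,0,0],"yaw": 0},
    {"linear": [0,0,0],"yaw": 0},
    {"linear": [0,0,0],"yaw": 0},
  ],
  gripper=0,
  newtons=20,
)

```text
t: 42.95
tool_pos: [0.6636, -0.2488, 0.271]
orientation: [-1.274, 1.091, -1.106]
force: [-1.6, 0.3, 3.3]
opening: 0.0094
```

```bash
python3 arc.py 1.75 1.65 1.55 1.45 1.35 1.25
```

```text
[ 0.66360297 -0.24882305  0.27098763] [-1.64406452  0.33534112  3.31083732] 0.009364924383533733
theta 1.7493292939706473 r 0.216483954177357 lat 0.00023231181429226363
1.75 [ 0.0002  0.0014 -0.0002]
1.65 [ 0.0002 -0.0021 -0.0214]
1.55 [ 0.0002 -0.0035 -0.0428]
1.45 [ 0.0002 -0.0027 -0.0643]
1.35 [ 0.0002  0.0002 -0.0856]
1.25 [ 1.000e-04  5.200e-03 -1.065e-01]
```

Call:
carry_out(
  increments=[
    {"linear": [0,-0.003,-0.0214],"yaw": 0},
    {"linear": [0,-0.0045,-0.0428],"yaw": 0},
    {"linear": [0,-0.0035,-0.0643],"yaw": 0},
    {"linear": [0,-0.0005,-0.0856],"yaw": 0},
    {"linear": [0,0.0045,-0.1065],"yaw": 0},
  ],
)

```text
t: 43.58
tool_pos: [0.5583, -0.2645, 0.2664]
orientation: [-1.273, 1.089, -1.107]
force: [0.8, -0.4, 0.9]
opening: 0.0093
```

```bash
python3 arc.py 1.15 1.05 .95 .85 .75
```

```text
[ 0.55828189 -0.26450239  0.26644961] [ 0.79601636 -0.42071626  0.87033117] 0.00928999715809448
theta 1.2518634022696418 r 0.21645184328652964 lat 0.0002550639873284636
1.15 [ 0.0002  0.0085 -0.0203]
1.05 [ 0.0001  0.0175 -0.0398]
0.95 [-0.      0.0284 -0.0583]
0.85 [-0.0001  0.0412 -0.0757]
0.75 [-0.0002  0.0556 -0.0916]
```

Call:
carry_out(
  increments=[
    {"linear": [0,0.0075,-0.0203],"yaw": 0},
    {"linear": [0,0.0165,-0.0398],"yaw": 0},
    {"linear": [0,0.0275,-0.0583],"yaw": 0},
    {"linear": [0,0.04,-0.0757],"yaw": 0},
    {"linear": [0,0.0545,-0.0916],"yaw": 0},
  ],
)

```text
t: 44.2
tool_pos: [0.468, -0.2782, 0.2112]
orientation: [-1.273, 1.088, -1.107]
force: [2.5, 0.2, -1.1]
opening: 0.0089
```

```bash
python3 arc.py .65 .55 .45 .35 .25
```

```text
[ 0.46803868 -0.27821397  0.21124746] [ 2.46578454  0.20359191 -1.07717951] 0.00894714580887216
theta 0.7534390390872705 r 0.21604774519068906 lat 6.660439548118735e-07
0.65 [-0.0001  0.0171 -0.0143]
0.55 [-0.0003  0.0344 -0.0271]
0.45 [-0.0004  0.0528 -0.0381]
0.35 [-0.0005  0.0723 -0.0473]
0.25 [-0.0007  0.0926 -0.0544]
```

Call:
carry_out(
  increments=[
    {"linear": [0,0.0165,-0.0145],"yaw": 0},
    {"linear": [0,0.034,-0.0275],"yaw": 0},
    {"linear": [0,0.0525,-0.0387],"yaw": 0},
    {"linear": [0,0.072,-0.048],"yaw": 0},
    {"linear": [0,0.0925,-0.055],"yaw": 0},
  ],
)

```text
t: 44.82
tool_pos: [0.4147, -0.2864, 0.1178]
orientation: [-1.272, 1.088, -1.107]
force: [4.5, 1.5, -1.4]
opening: 0.0093
```

```bash
python3 arc.py .15 .07 0.02 0 -.02
```

```text
[ 0.4146927  -0.28640762  0.11775585] [ 4.49469247  1.46881997 -1.38030413] 0.009255788915896084
theta 0.24776938004582014 r 0.21549511499042862 lat -0.0002369952643567104
0.15 [-0.0004  0.0205 -0.0046]
0.07 [-0.0005  0.0376 -0.0071]
0.02 [-0.0005  0.0483 -0.008 ]
0.0 [-0.0006  0.0526 -0.0082]
-0.02 [-0.0006  0.0569 -0.0084]
```

Call:
carry_out(
  increments=[
    {"linear": [0,0.0205,-0.005],"yaw": 0},
    {"linear": [0,0.0376,-0.0073],"yaw": 0},
    {"linear": [0,0.0483,-0.008],"yaw": 0},
    {"linear": [0,0.0535,-0.0082],"yaw": 0},
    {"linear": [0,0.054,-0.0082],"yaw": 0},
  ],
)

```text
t: 45.45
tool_pos: [0.4075, -0.2884, 0.0657]
orientation: [-1.273, 1.087, -1.108]
force: [-9.5, 6.6, 20.5]
opening: 0.0092
```

Call:
carry_out(
  increments=[
    {"linear": [0,0,0],"yaw": 0},
    {"linear": [0,0,0],"yaw": 0},
  ],
)

```text
t: 45.7
tool_pos: [0.4075, -0.2884, 0.0659]
orientation: [-1.273, 1.087, -1.107]
force: [-3.5, 3.5, 4.5]
opening: 0.0096
```

Call:
carry_out(
  increments=[
    {"linear": [0,0,0],"yaw": 0},
    {"linear": [0,0,0],"yaw": 0},
    {"linear": [0,0,0],"yaw": 0},
  ],
  gripper=0.26,
)

```text
t: 46.08
tool_pos: [0.4075, -0.2885, 0.0659]
orientation: [-1.273, 1.087, -1.107]
force: [0.3, 0.5, -0.4]
opening: 0.0241
```

Call:
carry_out(
  increments=[
    {"linear": [0,-0.03,0],"yaw": 0},
    {"linear": [0,-0.08,0],"yaw": 0},
    {"linear": [0,-0.13,0],"yaw": 0},
    {"linear": [0,-0.14,0],"yaw": 0},
  ],
)

```text
t: 46.58
tool_pos: [0.4077, -0.2894, 0.2104]
orientation: [-1.273, 1.081, -1.114]
force: [-0.7, 0.7, -0.4]
opening: 0.0243
```

Run:
```python
from h import *
P,im=cam("wrist","w22");cam("side","s22",(150,60,450,360),2);Pt,_=cam("top","t22")
print(robot.read_state()['tool_pos'])
u,v=proj(Pt,[.551,.011,.084]); print('plunger expected top px',u,v)
```

```text
[ 0.4059648  -0.28782336  0.20550426]
plunger expected top px 308.94173700119654 232.945765904872
```

View pics/w22.png

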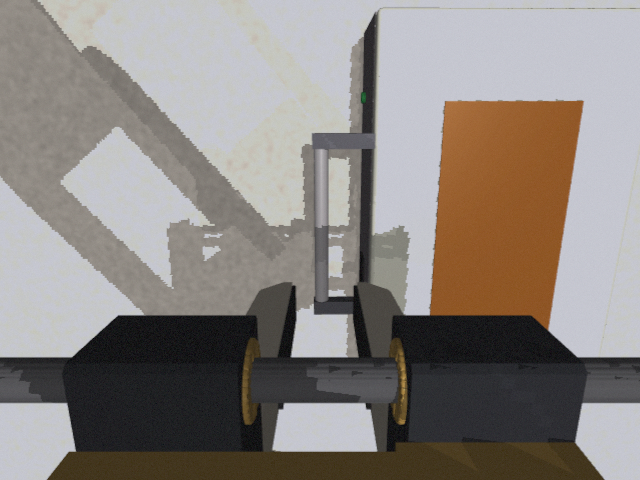

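View pics/s22.png

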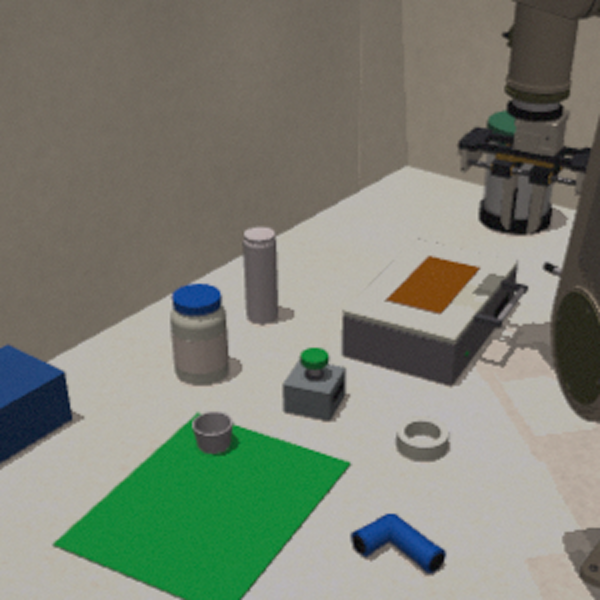

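The lid looks shut and flush, with the bar back at (321,225). Now above the plunger with the gripper closed.

Run:
```python
from h import *
print(inc([.5508,.0108,.18],.148))
```

```text
[array([-0.2738,  0.0255,  0.1876]), (np.float64(0.0021), 'q6', np.float64(-0.873))]
```

Call:
carry_out(
  increments=[
    {"linear": [-0.05,0,0.034],"yaw": 0},
    {"linear": [-0.1,0,0.068],"yaw": 0},
    {"linear": [-0.15,0.005,0.103],"yaw": 0},
    {"linear": [-0.2,0.01,0.137],"yaw": 0},
    {"linear": [-0.245,0.015,0.168],"yaw": 0},
  ],
  gripper=0,
  newtons=20,
)

```text
t: 47.35
tool_pos: [0.5349, -0.0183, 0.1877]
orientation: [-1.275, 1.09, -1.105]
force: [0.7, -0.7, 1.5]
opening: 0.0004
```

Run:
```python
from h import *
P,im=cam("wrist","w23"); print(robot.read_state()['tool_pos'],inc([.5508,.0108,.14],.148)); print(proj(P,[.5508,.0108,.084]))
```

```text
[ 0.53625159 -0.01279223  0.18684615] [array([-0.0212,  0.0469,  0.0176]), (np.float64(0.0051), 'q6', np.float64(-0.272))]
[354.11646292 200.51746497]
```

View pics/w23.png

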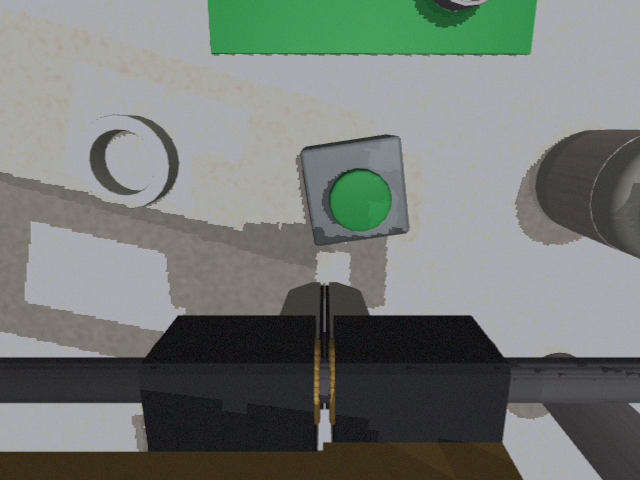

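The plunger head is at (361,200), about 4 mm right of my estimate, so I correct for that.

Call:
carry_out(
  increments=[
    {"linear": [-0.012,0.015,0.012],"yaw": 0},
    {"linear": [-0.021,0.03,0.0215],"yaw": 0.004},
    {"linear": [-0.021,0.047,0.0215],"yaw": 0.004},
    {"linear": [-0.021,0.047,0.0215],"yaw": 0.004},
  ],
)

```text
t: 47.9
tool_pos: [0.5527, 0.0105, 0.1372]
orientation: [-1.274, 1.096, -1.102]
force: [-0.1, -0.1, 0.6]
opening: 0.0006
```

Run:
```python
from h import *
P,im=cam("wrist","w24"); s,p,R=tool(); print(p)
hsv=cv2.cvtColor(im,cv2.COLOR_BGR2HSV); m=cv2.inRange(hsv,(50,100,50),(75,255,255)); n,l,st,ce=cv2.connectedComponentsWithStats(m)
for i in range(1,n):
    if st[i,4]>300: print(ce[i],st[i])
print('tip proj',proj(P,p+R@[0,.008,0]), proj(P,[*p[:2],.084]))
```

```text
[0.55358292 0.01034514 0.13868538]
[335.54627863  43.96172983] [  153     0   386    85 29344]
[326.34330887 257.87380011] [ 290  226   73   63 3542]
tip proj [324.6562723  303.16747805] [324.2583621 267.4421777]
```

View pics/w24.png

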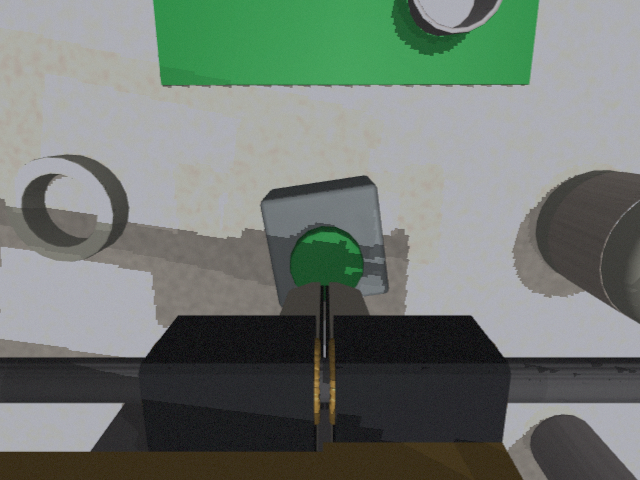

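The head is centred at about (327,262) and the press axis meets it at (324,267), within 3 mm. Pressing.

Call:
carry_out(
  increments=[
    {"linear": [-0.002,0.02,0],"yaw": 0},
    {"linear": [-0.002,0.04,0],"yaw": 0},
    {"linear": [-0.002,0.053,0],"yaw": 0},
    {"linear": [-0.002,0.06,0],"yaw": 0},
    {"linear": [-0.002,0.063,0],"yaw": 0},
  ],
)

```text
t: 48.58
tool_pos: [0.5532, 0.0121, 0.0778]
orientation: [-1.274, 1.096, -1.103]
force: [-21.3, -0.6, 38.7]
opening: 0.0007
```

Call:
carry_out(
  increments=[
    {"linear": [0,0.002,0],"yaw": 0},
    {"linear": [0,0.002,0],"yaw": 0},
    {"linear": [0,0.002,0],"yaw": 0},
  ],
)

```text
t: 48.95
tool_pos: [0.5531, 0.0121, 0.0781]
orientation: [-1.275, 1.096, -1.102]
force: [-12.9, -0.5, 22.7]
opening: 0.0002
```

Call:
carry_out(
  increments=[
    {"linear": [0,0.0003,0],"yaw": 0},
    {"linear": [0,0.0003,0],"yaw": 0},
    {"linear": [0,0.0003,0],"yaw": 0},
    {"linear": [0,0.0003,0],"yaw": 0},
  ],
)

```text
t: 49.45
tool_pos: [0.5533, 0.0121, 0.0783]
orientation: [-1.275, 1.095, -1.102]
force: [-3.4, -0.5, 5.8]
opening: 0.0004
```

Call:
carry_out(
  increments=[
    {"linear": [0,-0.02,0],"yaw": 0},
    {"linear": [0,-0.06,0],"yaw": 0},
    {"linear": [0,-0.1,0],"yaw": 0},
    {"linear": [0,-0.12,0],"yaw": 0},
  ],
)

```text
t: 49.95
tool_pos: [0.5541, 0.0123, 0.2009]
orientation: [-1.273, 1.092, -1.104]
force: [-0.1, -0.2, 0.8]
opening: 0.0008
```

Run:
```python
from h import *
P,im=cam("wrist","w25");cam("side","s25",(150,60,450,360),2); print(robot.read_state()['tool_pos'])
```

```text
[0.55439177 0.01229413 0.20073303]
```

View pics/s25.png

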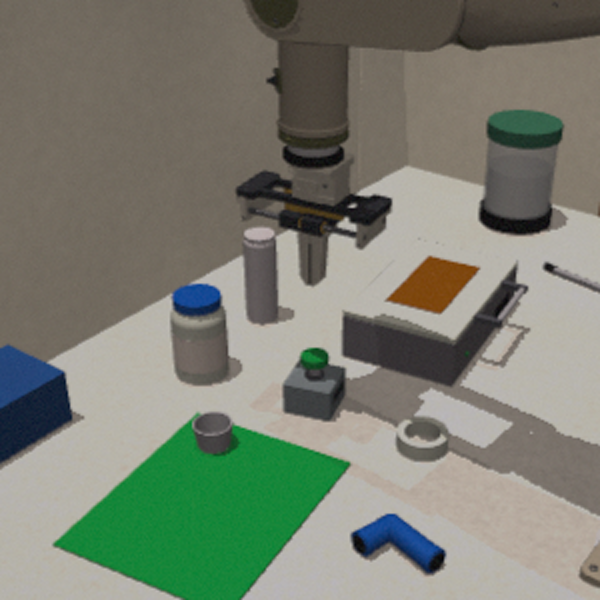

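The plunger is back up at (314,358), the lid is flush, and nothing touches the robot. Handing in.

Run:
```python
from plant import robot
print(robot.read_state()['force'].round(2)); print(robot.close_job())
```

```text
[-0.21  0.28 -0.61]
the job is handed in; nothing more can be done
None
```

The job is handed in at about 50 s of the 210 s allowed; no verdict is reported.

- **Lid and parts:** I swung the lid back to its stop. Then I moved the small elbow, Y-piece, cuvette, airway and bite block from the mat into the case. The wrist picture before closing showed all five flat, in one layer and not touching.
- **Shut and start:** I led the lid shut. The bar grip height was within 1 mm of its height before opening, so I take the lid as fully shut. I then pressed the plunger to about 13.7 mm by fingertip height, held it for over 0.5 s and let it up.
- **Last checks:** The last side picture showed the lid flush, the plunger up and the cup still on the mat, and the robot was touching nothing. No bystander looked shifted, but I did not measure their positions.
- **Disagreements:** Setting down the cuvette and the airway gave brief forces of about 21 to 23 N. Pressing the plunger peaked at about 39 N on its axis (44 N in total with the sideways part). That was the fingertips on the plunger, but it is above the 40 N limit given for the arm and gripper body. My first plunger position was about 4 mm off and I corrected it from the wrist picture.

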